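# Open the vibration-test station, load its sled and draw it in with the cam lock

## Robot

A 6-joint arm with a two-finger parallel gripper is mounted at the origin on a cart in front of the work surface, level with it; the furniture and walls round the work are solid. World frame = base frame: x ahead of the robot, y to its left, z up, the work surface at z = 0. Lengths are in mm, angles in rad, forces in N, time in s.
With the tool pointing down it reaches from about 350 to 975 mm from the base axis. Payload 7.1 kg.
Tool frame: the origin (TCP) lies at the very end of the fingers, on their centre line; the grasp point (between the pads) lies 19 mm behind it; z points along the fingers, y is the line along which they close (so a half turn about z gives the same grasp; the last joint's range is limited). The gripper opens to 88 mm and grips with 3 to 60 N. Pads are 20 mm wide; open, the fingers measure 115 mm over their backs; the gripper's body (75 mm by 178 mm) begins 61 mm behind the grasp point.
Start: joints at [1.229, 0.423, 1.63, -0, 1.089, -0.019], TCP at [198.232, 592.713, 222.675] pointing down, gripper open.
Joint ranges: [-3, 3], [-0.9, 2.11], [0.09, 2.58], [-1.31, 4.45], [0.11, 2.69], [-2.54, 2.54]. Speed limits (rad/s): [2.39, 2.39, 3.01, 3.14, 3.14, 3.14].

## Interface

Orientations are given as a rotation vector (axis times angle).
In Python, from workcell import sensors, imaging, close_job gives the robot as it stands. The module is installed in compiled form; this text tells all that it offers.
- The arm moves only by the tool servo_tool, never from a script. Its argument "steps" is a list of rows, each a list of 3 entries, a list of its own where there are three numbers: the shift along the world's x, y, z in m, then the turn, a rotation vector about the world's x, y, z in degrees, then the opening, from -1 (shut) to 1 (fully open). A call has exactly 8 rows; each row shifts and turns the commanded pose from where the row before left it; what a row does not reach is not made up. A row lasts 1/12 s, in which the tool goes at most 41.7 mm and 7.16 degrees, less where a joint would pass 70% of its speed; a pose out of reach is approached as far as the arm can. A call is refused whole if a number of a shift passes 0.0417 or a number of a turn 7.16, either way. A call with a gripper value outside its range is refused whole. The fingers move at their own pace and stop on an object; the grip force is fixed at half the most. Time passes only in rows, so rows that do not move let the fingers close, or fill a call up. It gives the time, the measured TCP pose, the force, the opening and the grip force at its end, in the units of the state.
- sensors.get_obs(): the state, without advancing time (a new reading comes with each control period).
- imaging.get_image(name): name is "side" or "top" or "wrist"; returns a dict with "color" (480x640x3 uint8, blue, green, red), "range_z" (480x640 float32, mm along the optical axis (not along the pixel's ray), 0 where there is no reading), "vertical_fov" (degrees; the focal length in pixels is half the picture's height over the tangent of half this angle, whatever the lens; pixels are square), "cx", "cy" (the principal point, pixels), "k1" (the pictures are not rectified: a ray, as slopes to the right and down, at radius r is drawn at 1 + k1 r^2 times it, then the intrinsics apply), "rvec" (rotation vector, rad) and "tvec" (3), from world to camera coordinates, as OpenCV has them; the wrist camera has in their place "tool_from_camera" (4x4, takes a point from camera to tool coordinates, whose origin is the TCP and whose axes are the flange's). Camera axes: x right, y down, z forward; pixel columns grow to the right and rows downward; lengths in mm; the calibration is good to about 2 mm. A picture is of the moment at which its call begins: read the wrist's pose just before it.
- close_job(): hands the job in; it is judged then, once.
The state is a dict: "t": time; "qpos": joint angles; "qvel": joint speeds; "joint_torque": joint torques, N m; "ee_pos": TCP position; "orientation": TCP orientation; "ft_force": force on the tool from outside, world axes, zero at the start; "moment": the same for the moment, N m; "width": finger opening in mm; "grasp_force": force on a finger pad.
Only numpy, scipy, OpenCV 4.12 (cv2) and the standard library are available. Lean on these libraries where they do the work, as an engineer would, in place of code of your own. Each camera call takes 0.05 s, during which the arm holds its last target. There are 200 camera calls.

## Task

Load the vibration-test station: turn its cam lock half a turn back anticlockwise to its open stop and draw the empty sled right out by its handle. Then put each die box that lies on the bench into a nest of its own on the sled and press it down until it is fully home on its seat. Only then push the sled up against the spring stops and turn the cam lock clockwise through its full half turn, so that its hook catches the sled's stud and draws the sled in tight, leaving the vials and the brass weight standing.

Things in the scene. Friction and masses are not known exactly. Their poses are not given: they have to be found in the camera images.
- station: the fixed test station, aluminium and steel, 240 x 274 mm; origin on the bench top near the middle of its base plate. Its x axis is the direction in which the sled is pushed in (from the nests to the end block with the cam lock); z is up
- sled_handle (a point): on the black upright handle in the middle of the sled, between nests 2 and 3: 12 mm wide along the station's y, 26 mm along x; its top is 76 mm above the bench, and this point is 12 mm below the top. Its x axis is the sliding direction. Pinch it across y from above
- sled (a joint): slide of the sled (nests, handle and stud): 0 right out, 0.047 as found, grows along the station's x; 2 N of friction, stays where left. At 0.040 it meets two spring stops (1 N per mm together), which push it back; 0.047 is drawn tight by the cam; hard limit 0.049. The hook catches the stud if the sled is at 0.037 or more. Move it in or out only while the cam is below 0.3, else the hook is in the way
- stud (a point): middle of the upright steel stud, 6 mm across, on the bolt (tongue) that reaches from the sled towards the cam lock; it moves with the sled and is what the hook catches; 37 mm above the bench
- cam_grip (a point): on the vertical axis of the cam lock, 64 mm above the bench, in the wing grip: a dark upright bar 12 mm thick and 40 mm long, 49 to 77 mm above the bench, on top of a 33 mm disc. The bar lies along this point's x axis (a white nose marks the +x end) and turns with the cam. Below, a spiral steel hook reaches out 31 mm, its top 39.5 mm above the bench
- cam (a joint): angle of the cam lock: 0 open (stop), locked as found (2.7 or more), grows clockwise seen from above, 3.14 (stop) fully locked, half a turn from open. It stays where it is left; at most about 0.15 N m. The hook meets the stud at about 0.6 and has drawn the sled fully in at about 2.6
- box_a_mid (a point): loose clear die box, flat and square, 51 x 51 x 13 mm, about 40 g, closed lid; grasp it across two opposite sides. The point is its centre, half-way up (6.5 mm above its underside); z is up. Two to four of these boxes are present, lying flat on the bench; an absent one has no pose (None)
- box_b_mid (a point): loose clear die box, flat and square, 51 x 51 x 13 mm, about 40 g, closed lid; grasp it across two opposite sides. The point is its centre, half-way up (6.5 mm above its underside); z is up. Two to four of these boxes are present, lying flat on the bench; an absent one has no pose (None)
- box_c_mid (a point): loose clear die box, flat and square, 51 x 51 x 13 mm, about 40 g, closed lid; grasp it across two opposite sides. The point is its centre, half-way up (6.5 mm above its underside); z is up. Two to four of these boxes are present, lying flat on the bench; an absent one has no pose (None)
- box_d_mid (a point): loose clear die box, flat and square, 51 x 51 x 13 mm, about 40 g, closed lid; grasp it across two opposite sides. The point is its centre, half-way up (6.5 mm above its underside); z is up. Two to four of these boxes are present, lying flat on the bench; an absent one has no pose (None)
- nest_1 (a point): one of four square nests in a row along the station's y (outermost, +y end). The point is where the centre of a fully seated box lies, 28 mm above the bench; its x axis is the station's x (push-in direction). Pocket 56 x 56 mm for the 51 mm box; walls rise to 30.5 mm above the bench
- nest_2 (a point): one of four square nests in a row along the station's y (inner, +y side of the handle); point, axes and size as for nest_1. The pocket's -x and +x sides are open for 36 mm or more in the middle, so fingers can straddle the box along x. On the raised seat a box's top is 39.5 mm above the bench (5 mm too high); fully seated it is 34.5 mm above the bench
- nest_3 (a point): one of four square nests in a row along the station's y (inner, -y side of the handle); point, axes and size as for nest_1. The pocket's -x and +x sides are open for 36 mm or more in the middle, so fingers can straddle the box along x. On the raised seat a box's top is 39.5 mm above the bench (5 mm too high); fully seated it is 34.5 mm above the bench
- nest_4 (a point): one of four square nests in a row along the station's y (outermost, -y end); point, axes and size as for nest_1. The pocket's -x and +x sides are open for 36 mm or more in the middle, so fingers can straddle the box along x. On the raised seat a box's top is 39.5 mm above the bench (5 mm too high); fully seated it is 34.5 mm above the bench
- seat_1 (a joint): the seat in nest 1 (a black 42 mm plate): 0 raised as found, 0.005 m pushed down to its stop. Stiff: a box's weight does not move it, about 6 N pushes it down, and it stays where it is left
- seat_2 (a joint): the seat in nest 2 (a black 42 mm plate): 0 raised as found, 0.005 m pushed down to its stop. Stiff: a box's weight does not move it, about 6 N pushes it down, and it stays where it is left
- seat_3 (a joint): the seat in nest 3 (a black 42 mm plate): 0 raised as found, 0.005 m pushed down to its stop. Stiff: a box's weight does not move it, about 6 N pushes it down, and it stays where it is left
- seat_4 (a joint): the seat in nest 4 (a black 42 mm plate): 0 raised as found, 0.005 m pushed down to its stop. Stiff: a box's weight does not move it, about 6 N pushes it down, and it stays where it is left
- vial_1: loose bystander: small capped glass vial, 25 mm across, 51 mm tall, upright on the bench; origin at its underside
- vial_2: loose bystander: capped glass vial, 27 mm across, 56 mm tall, upright on the bench; origin at its underside
- brass_weight: loose bystander: brass balance weight, 22 mm across, 38 mm tall, upright on the bench; origin at its underside
Not all that is in view belongs to the job. What is shaped like the part that bears box_d_mid but purple is not meant.

How it is judged:
By the outcome, as a careful person would: the job done as asked, in the order asked, and still so for the second after the job is handed in, with the robot touching nothing.
Of box_a, box_b, box_c, box_d only 2 to 4 are there at a start; the rules pass over those that are not, and their reading is None.
At some moment in a run one of box_a, box_b, box_c, box_d may be knocked a few centimetres aside while the robot is not near it.
Once in a run the grip may slacken for a moment while it holds something.
It also fails if it takes over 210 s, if anything falls off the work surface, if the arm or the gripper's body presses on something with over 40 N, if the wrist force passes 120 N, or if a joint passes its speed limit or range.

## Working session

There is one attempt and no reset: what is moved stays moved. The work goes in short steps, Python scripts to look and compute and a tool call to move; the robot and the scene stay as the last step left them, time stands still between calls to the robot, and variables do not carry over. Pictures are saved under pics/ and viewed, at most 14 in all, crops included, and the job is handed in when it is done.

Besides the shell and the picture viewer there is one more tool, called as name([rows], argument=value, ...), one row to a line, values as JSON. servo_tool: Moves the arm, as the interface text tells. Its arguments: {"type":"object","properties":{"steps":{"type":"array"}},"required":["steps"]}

```bash
mkdir -p pics; cat > h.py <<'E'
import numpy as np, cv2
from workcell import sensors, imaging
from scipy.spatial.transform import Rotation as R
def grab(name):
    o=sensors.get_obs(); im=imaging.get_image(name); im['obs']=o
    f=240/np.tan(np.radians(im['vertical_fov'])/2)
    im['K']=np.array([[f,0,im['cx']],[0,f,im['cy']],[0,0,1.]])
    if 'rvec' in im:
        Rc=R.from_rotvec(np.ravel(im['rvec'])).as_matrix(); t=np.ravel(im['tvec'])
        im['Rw']=Rc.T; im['C']=-Rc.T@t
    else:
        T=np.array(im['tool_from_camera']); Rt=R.from_rotvec(o['orientation']).as_matrix()
        im['Rw']=Rt@T[:3,:3]; im['C']=Rt@T[:3,3]+np.array(o['ee_pos'])
    return im
def rays(im,px):
    px=np.atleast_2d(np.asarray(px,float))
    d=(px-[im['K'][0,2],im['K'][1,2]])/im['K'][0,0]
    u=d.copy()
    for _ in range(20): u=d/(1+im['k1']*(u**2).sum(1,keepdims=True))
    return np.c_[u,np.ones(len(u))]
def onplane(im,px,z):
    r=rays(im,px)@im['Rw'].T
    return im['C']+r*((z-im['C'][2])/r[:,2])[:,None]
def cloud(im):
    v,u=np.mgrid[:480,:640]; r=rays(im,np.c_[u.ravel(),v.ravel()])
    P=(r*im['range_z'].reshape(-1,1))@im['Rw'].T+im['C']
    P[im['range_z'].ravel()<=0]=np.nan
    return P.reshape(480,640,3)
def proj(im,P):
    c=(np.atleast_2d(P)-im['C'])@im['Rw']; u=c[:,:2]/c[:,2:]
    u=u*(1+im['k1']*(u**2).sum(1,keepdims=True))
    return u*im['K'][0,0]+[im['K'][0,2],im['K'][1,2]]
E
python3 - <<'E'
from h import *
for n in ('top','side'):
    im=grab(n); cv2.imwrite(f'pics/{n}0.png',im['color']); print(n,im['C'].round(),im['K'][0,0],im['k1'])
    np.savez(f'{n}0.npz',**{k:v for k,v in im.items() if k!='obs'})
print(sensors.get_obs())
E
```

```text
top [ 388.   70. 1054.] 442.196930992909 -0.04399673479925656
side [ 131. 1154.  522.] 511.8130342704358 0.03140280307999325
{'t': 0.1, 'qpos': array([ 1.22898561e+00,  4.23787761e-01,  1.63058072e+00, -1.64281161e-05,
        1.08858628e+00, -1.90094487e-02]), 'qvel': array([ 0.00081775, -0.00177425, -0.00298812,  0.00083726,  0.00060489,
       -0.0007096 ]), 'joint_torque': array([ 9.94694201e-04, -5.45614493e+01, -2.74324501e+01,  6.45940402e-02,
        1.87924923e-02,  2.13187207e-06]), 'ee_pos': array([198.08823569, 592.26720018, 221.97775837]), 'orientation': array([-5.04807521e-01, -3.10053603e+00,  2.10882623e-03]), 'ft_force': array([0.31218358, 0.36375598, 0.37427741]), 'moment': array([-0.03332629,  0.00904904,  0.04475084]), 'grasp_force': 0.0, 'width': 88.04826090146297}
```

View pics/top0.png

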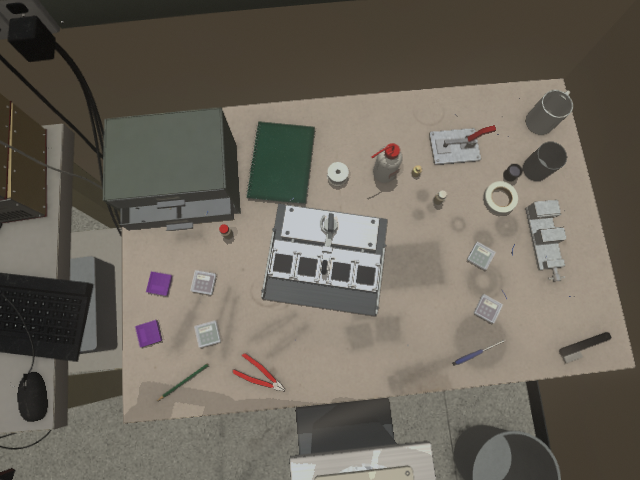

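View pics/side0.png

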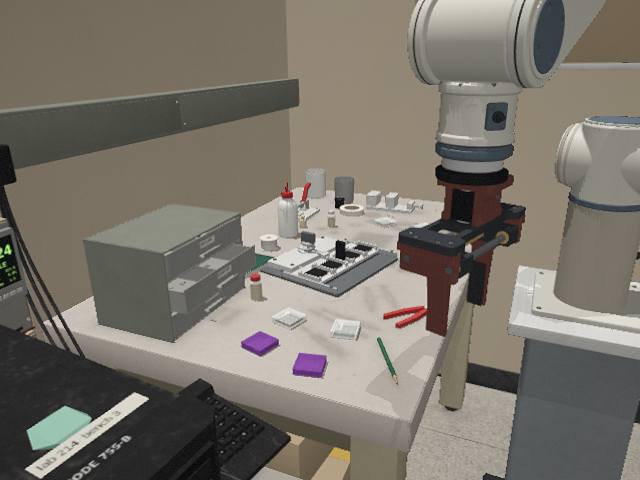

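The top view shows the station at (325,260), boxes at (203,283), (207,334), (481,256), (488,309), and purple decoys at (159,284), (148,333). The vials are at about (226,231) and (440,197), and the brass weight is at (417,170).

```bash
python3 - <<'E'
from h import *
im=dict(np.load('top0.npz')); im['k1']=float(im['k1'])
P=cloud(im)
print(proj(im,[[198,592,222],[0,0,0],[500,0,0],[500,300,0]]).round())
print('pts',[(p,onplane(im,p,z)[0].round(),P[p[1],p[0]].round()) for p,z in [((203,283),13),((207,334),13),((481,256),13),((488,309),13),((226,231),51),((440,197),51),((417,170),38),((328,225),77),((324,268),76),((276,207),10),((387,218),10),((264,298),10),((379,313),10),((123,415),0),((320,340),0)]])
c=cv2.resize(im['color'][195:325,255:400],None,fx=5,fy=4.6,interpolation=cv2.INTER_CUBIC); cv2.imwrite('pics/st0.png',c)
# two rows of boxes
b=np.hstack([cv2.resize(im['color'][y-22:y+22,x-22:x+22],(200,200),interpolation=cv2.INTER_CUBIC) for x,y in [(203,283),(207,334),(481,256),(488,309)]]); cv2.imwrite('pics/bx.png',b)
E
```

```text
[[ 34. 482.]
 [367. 523.]
 [342. 294.]
 [216. 307.]]
pts [((203, 283), array([558., 325.,  13.]), array([557., 325.,  15.])), ((207, 334), array([438., 321.,  13.]), array([438., 321.,  14.])), ((481, 256), array([ 555., -345.,   13.]), array([ 555., -345.,   14.])), ((488, 309), array([ 428., -338.,   13.]), array([ 428., -338.,   15.])), ((226, 231), array([669., 256.,  51.]), array([668., 256.,  56.])), ((440, 197), array([ 701., -258.,   51.]), array([ 703., -260.,   46.])), ((417, 170), array([ 780., -217.,   38.]), array([nan, nan, nan])), ((328, 225), array([652.,  18.,  77.]), array([653.,  18.,  75.])), ((324, 268), array([554.,  38.,  76.]), array([554.,  37.,  74.])), ((276, 207), array([729., 137.,  10.]), array([733., 138.,  -2.])), ((387, 218), array([ 673., -132.,   10.]), array([ 676., -134.,    1.])), ((264, 298), array([508., 184.,  10.]), array([509., 184.,   7.])), ((379, 313), array([446., -82.,  10.]), array([447., -84.,  -4.])), ((123, 415), array([275., 526.,   0.]), array([275., 526.,  -0.])), ((320, 340), array([399.,  62.,   0.]), array([399.,  62.,  -1.]))]
```

View pics/st0.png

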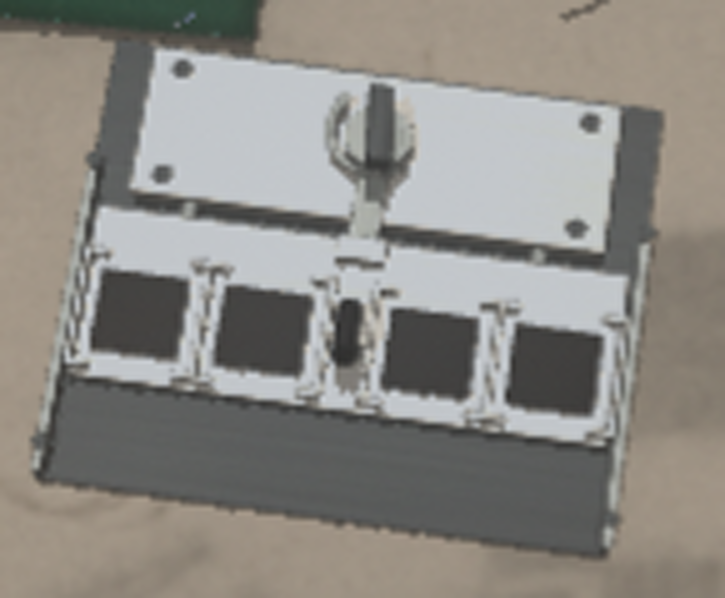

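View pics/bx.png

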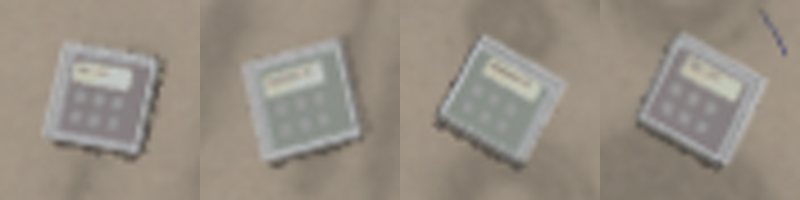

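The station crop shows the cam bar upright at about (380,130), the stud and bolt at (370,215), the handle at (347,335), and four dark seats. The station yaw is about -0.21 rad.

Things that could be mistaken for a box:
- **Real boxes:** the four clear ones with grids and labels, at (203,283), (207,334), (481,256) and (488,309). The crop confirms these.
- **Purple pieces:** (159,284) and (148,333), which I rule out.

Next I move above the station for a close look.

servo_tool([
  [[0.015, -0.0235, 0.005], [0, 0, -7], 1],
  [[0.015, -0.0235, 0.005], [0, 0, -7], 1],
  [[0.015, -0.0235, 0.005], [0, 0, -7], 1],
  [[0.015, -0.0235, 0.005], [0, 0, -7], 1],
  [[0.015, -0.0235, 0.005], [0, 0, -7], 1],
  [[0.015, -0.0235, 0.005], [0, 0, -7], 1],
  [[0.015, -0.0235, 0.005], [0, 0, -7], 1],
  [[0.015, -0.0235, 0.005], [0, 0, -7], 1],
])

```text
t: 0.77
ee_pos: [318.5, 403.3, 262.6]
orientation: [-1.909, -2.495, 0.001]
ft_force: [-0.1, 1.0, -0.5]
width: 87.6
grasp_force: 0.0
```

servo_tool([
  [[0.015, -0.0235, 0.005], [0, 0, -7], 1],
  [[0.015, -0.0235, 0.005], [0, 0, -7], 1],
  [[0.015, -0.0235, 0.005], [0, 0, -7], 1],
  [[0.015, -0.0235, 0.005], [0, 0, -7], 1],
  [[0.015, -0.0235, 0.005], [0, 0, -7], 1],
  [[0.015, -0.0235, 0.005], [0, 0, -7], 1],
  [[0.015, -0.0235, 0.005], [0, 0, -7], 1],
  [[0.015, -0.0235, 0.005], [0, 0, -7], 1],
])

```text
t: 1.43
ee_pos: [438.5, 215.3, 302.7]
orientation: [-2.857, -1.307, 0.001]
ft_force: [0.2, 0.0, -0.0]
width: 88.2
grasp_force: 0.0
```

servo_tool([
  [[0.015, -0.0235, 0], [0, 0, -7], 1],
  [[0.015, -0.0235, 0], [0, 0, -7], 1],
  [[0.015, -0.0235, 0], [0, 0, -7], 1],
  [[0.015, -0.0235, 0], [0, 0, -7], 1],
  [[0.015, -0.0235, 0], [0, 0, -7], 1],
  [[0.015, -0.0235, 0], [0, 0, -7], 1],
  [[0, 0, 0], [0, 0, -5], 1],
  [[0, 0, 0], [0, 0, 0], 1],
])

```text
t: 2.1
ee_pos: [528.5, 74.4, 302.1]
orientation: [3.141, 0.06, -0.002]
ft_force: [-0.2, -0.9, -1.5]
width: 87.8
grasp_force: 0.0
```

```bash
cat >> h.py <<'E'
def save(im,n):
    np.savez(n+'.npz',**{k:v for k,v in im.items() if k!='obs'}); cv2.imwrite(f'pics/{n}.png',im['color'])
def load(n):
    im=dict(np.load(n+'.npz')); im['k1']=float(im['k1']); return im
def st():
    o=sensors.get_obs(); M=R.from_rotvec(o['orientation']).as_matrix()
    print('t%.1f'%o['t'],np.round(o['ee_pos'],1),'yaw(toolY-from-y) %.1f tilt %.1f'%(np.degrees(np.arctan2(-M[0,1],M[1,1])),np.degrees(np.arccos(-M[2,2]))),'q',np.round(o['qpos'],2),'F',np.round(o['ft_force'],1),'w %.1f g %.1f'%(o['width'],o['grasp_force']))
E
python3 - <<'E'
from h import *
st(); im=grab('wrist'); save(im,'w0'); print(im['C'],im['Rw'].round(2))
E
```

```text
t2.1 [528.5  74.4 302.1] yaw(toolY-from-y) -177.8 tilt 0.1 q [0.12 0.2  1.75 0.   1.19 1.65] F [-0.2 -0.9 -1.5] w 87.8 g 0.0
[600.45955245  77.32805489 463.57625509] [[ 0.04 -0.96 -0.26]
 [-1.   -0.04 -0.01]
 [-0.    0.26 -0.96]]
```

View pics/w0.png

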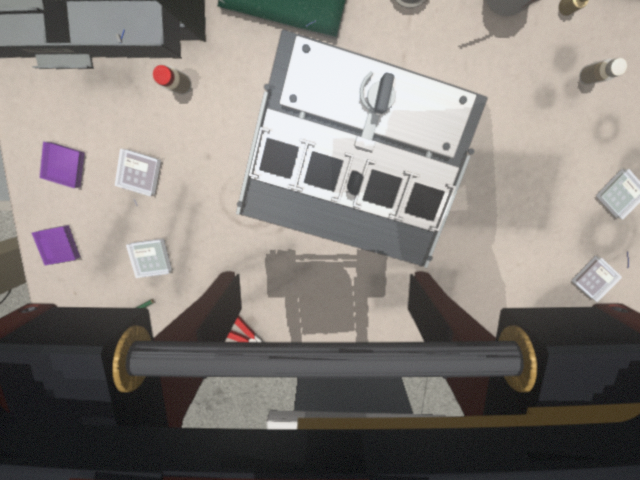

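The wrist view shows the station clearly: seats at (279,158), (323,171), (382,189), (426,201), the handle at (355,183) and the cam bar at (382,92). All four boxes and both purple decoys are also visible.

```bash
python3 - <<'E'
from h import *
for n,guess in (('w0',[(279,158),(323,171),(382,189),(426,201),(355,183),(384,91)]),('top0',[(283,263),(308,268),(341,272),(366,276),(324,268),(330,220)])):
    im=load(n); g=im['color'].max(2); m=(g<75).astype(np.uint8)
    k,lab,s,c=cv2.connectedComponentsWithStats(m,connectivity=4)
    print(n)
    for (x,y),z in zip(guess,[26.5]*4+[76,77]):
        l=lab[y,x]; 
        if l==0: print('no',g[y,x]); continue
        q=np.argwhere(lab==l)[:,::-1]; W=onplane(im,q,z)[:,:2]; w,v=np.linalg.eigh(np.cov((W-W.mean(0)).T))
        r=cv2.minAreaRect(W.astype(np.float32)); print(s[l][4],onplane(im,c[l],z)[0].round(1),'axis %.1f'%np.degrees(np.arctan2(v[1,1],v[0,1])),np.round(r[0],1),np.round(r[1],1),round(r[2],1))
im=load('w0'); P=cloud(im)
m=(P[...,2]>66)&(P[...,2]<84)&(P[...,0]>500)&(P[...,0]<700)&(abs(P[...,1]-30)<60)
k,lab,s,c=cv2.connectedComponentsWithStats(m.astype(np.uint8))
for l in range(1,k):
    if s[l][4]>20:
        W=P[lab==l][:,:2]; W=W.astype(np.float32); print('cloud',c[l],np.nanmean(P[lab==l],0).round(1),cv2.minAreaRect(W))
cv2.imwrite('pics/cam0.png',cv2.resize(im['color'][60:150,330:430],None,fx=6,fy=6,interpolation=cv2.INTER_CUBIC))
E
```

```text
w0
no 95
no 94
no 75
820 [537.7 -55.4  26.5] axis 98.6 [537.7 -55.2] [38.7 38.2] 76.2
no 79
no 134
top0
268 [585.3 132.4  26.5] axis 120.0 [585.6 132.5] [38.8 38.9] 75.3
269 [570.7  75.5  26.5] axis 83.5 [570.9  75.4] [38.8 38.5] 75.4
274 [551.3  -1.7  26.5] axis -164.9 [551.2  -1.5] [39.2 39.7] 75.9
280 [536.5 -58.8  26.5] axis -170.0 [536.5 -58.5] [39.4 39.7] 75.9
60 [556.4  37.6  76. ] axis 170.3 [557.7  38.2] [11.2 29.6] 83.9
no 94
cloud [384.5         92.16880342] [661.6  15.   75.3] ((661.990234375, 14.368181228637695), (12.389494895935059, 40.34489822387695), 81.14300537109375)
cloud [356.04700855 183.73931624] [562.3  39.6  74.2] ((561.9569091796875, 39.20703125), (11.83061695098877, 25.967653274536133), 75.71427917480469)
```

View pics/cam0.png

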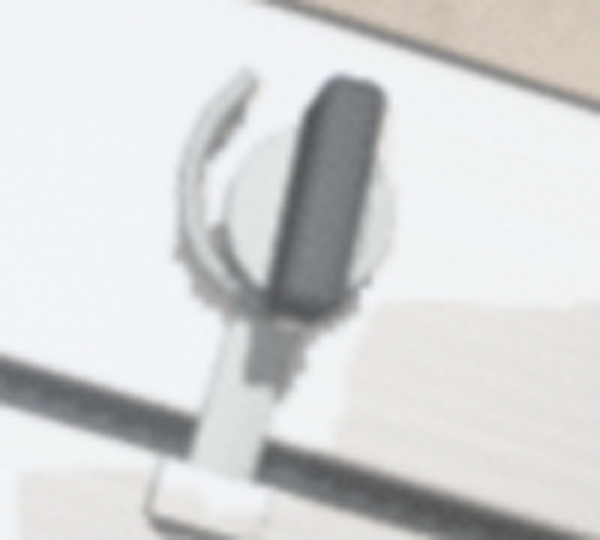

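```bash
python3 - <<'E'
from h import *
for n in ('top0','side0','w0'):
    P=cloud(load(n)).reshape(-1,3); d=np.hypot(P[:,0]-661,P[:,1]-14)
    m=(d<190)&(P[:,2]>85)&(P[:,2]<260); Q=P[m]; print(n,m.sum(), Q.size and (Q.min(0).round(),Q.max(0).round(),d[m].min().round()))
E
```

```text
top0 142 (array([ 768., -142.,   85.]), array([799., -89., 170.]), np.float64(152.0))
side0 108 (array([ 773., -139.,   85.]), array([807., -80., 165.]), np.float64(147.0))
w0 0 0
```

servo_tool([
  [[0.0165, -0.0075, -0.024], [0, 0, -1.5], 1],
  [[0.0165, -0.0075, -0.024], [0, 0, -1.5], 1],
  [[0.0165, -0.0075, -0.024], [0, 0, -1.5], 1],
  [[0.0165, -0.0075, -0.024], [0, 0, -1.5], 1],
  [[0.0165, -0.0075, -0.024], [0, 0, -1.5], 1],
  [[0.0165, -0.0075, -0.024], [0, 0, -1.5], 1],
  [[0.0165, -0.0075, -0.02], [0, 0, -1], 1],
  [[0.0165, -0.0085, -0.018], [0, 0, -1], 1],
])

```text
t: 2.82
ee_pos: [659.9, 15.6, 118.8]
orientation: [-3.133, 0.226, 0.003]
ft_force: [0.4, -0.7, 0.4]
width: 87.7
grasp_force: 0.0
```

```bash
python3 - <<'E'
from h import *
st(); im=grab('wrist'); save(im,'w1'); P=cloud(im)
m=(P[...,2]>66)&(P[...,2]<84)&(P[...,0]>500)&(P[...,0]<700)&(abs(P[...,1]-30)<60)
k,lab,s,c=cv2.connectedComponentsWithStats(m.astype(np.uint8))
for l in range(1,k):
    if s[l][4]>20:
        W=P[lab==l][:,:2]; W=W.astype(np.float32); print('cloud',c[l],s[l],np.nanmean(P[lab==l],0).round(1),cv2.minAreaRect(W))
E
```

```text
t2.8 [659.9  15.6 118.8] yaw(toolY-from-y) 171.7 tilt 0.1 q [0.01 0.6  1.61 0.   0.94 1.72] F [ 0.4 -0.7  0.4] w 87.7 g 0.0
cloud [326.88423865 256.68744435] [ 318  226   19   62 1123] [664.4  13.6  75.8] ((663.0433349609375, 13.692992210388184), (11.795243263244629, 39.435604095458984), 81.58602905273438)
cloud [312.03854875 390.87301587] [303 378  19  28 441] [563.6  39.   74.6] ((562.5718994140625, 39.24684143066406), (12.101470947265625, 23.98474884033203), 75.81655883789062)
```

servo_tool([
  [[0.0025, -0.002, -0.013], [0, 0, 0], 1],
  [[0, 0, -0.013], [0, 0, 0], 1],
  [[0, 0, -0.013], [0, 0, 0], 1],
  [[0, 0, -0.013], [0, 0, 0], 1],
  [[0, 0, -0.013], [0, 0, 0], 1],
  [[0, 0, 0], [0, 0, 0], -1],
  [[0, 0, 0], [0, 0, 0], -1],
  [[0, 0, 0], [0, 0, 0], -1],
])

```text
t: 3.53
ee_pos: [663.0, 12.9, 56.1]
orientation: [-3.133, 0.232, -0.001]
ft_force: [0.4, 0.3, 1.6]
width: 71.3
grasp_force: 0.0
```

servo_tool([
  [[0, 0, 0], [0, 0, 0], -1],
  [[0, 0, 0], [0, 0, 0], -1],
  [[0, 0, 0], [0, 0, 0], -1],
  [[0, 0, 0], [0, 0, 0], -1],
  [[0, 0, 0], [0, 0, 0], -1],
  [[0, 0, 0], [0, 0, 0], -1],
  [[0, 0, 0], [0, 0, 0], -1],
  [[0, 0, 0], [0, 0, 0], -1],
])

```text
t: 4.2
ee_pos: [662.7, 12.7, 55.7]
orientation: [-3.133, 0.233, 0.0]
ft_force: [-0.6, 0.6, -0.1]
width: 17.9
grasp_force: 0.0
```

```bash
python3 -c "
from h import *
st()"
```

```text
t4.2 [662.7  12.7  55.7] yaw(toolY-from-y) 171.5 tilt 0.0 q [0.   0.68 1.62 0.   0.83 1.72] F [-0.6  0.6 -0.1] w 17.9 g 0.0
```

Gripper closing continues; then I turn the cam.

servo_tool([
  [[0, 0, 0], [0, 0, 0], -1],
  [[0, 0, 0], [0, 0, 0], -1],
  [[0, 0, 0], [0, 0, 0], -1],
  [[0, 0, 0], [0, 0, 5], -1],
  [[0, 0, 0], [0, 0, 5], -1],
  [[0, 0, 0], [0, 0, 5], -1],
  [[0, 0, 0], [0, 0, 5], -1],
  [[0, 0, 0], [0, 0, 5], -1],
])

```text
t: 4.87
ee_pos: [662.8, 13.6, 55.7]
orientation: [-3.107, -0.457, -0.001]
ft_force: [0.9, 6.5, -0.7]
width: 11.4
grasp_force: 30.0
```

servo_tool([
  [[0, 0, 0], [0, 0, 5], -1],
  [[0, 0, 0], [0, 0, 5], -1],
  [[0, 0, 0], [0, 0, 5], -1],
  [[0, 0, 0], [0, 0, 5], -1],
  [[0, 0, 0], [0, 0, 5], -1],
  [[0, 0, 0], [0, 0, 5], -1],
  [[0, 0, 0], [0, 0, 5], -1],
  [[0, 0, 0], [0, 0, 5], -1],
])

```text
t: 5.53
ee_pos: [662.8, 13.7, 55.7]
orientation: [-2.763, -1.492, -0.001]
ft_force: [-0.2, 6.4, 1.0]
width: 12.0
grasp_force: 30.0
```

```bash
python3 -c "
from h import *
st()"
```

```text
t5.5 [662.8  13.7  55.7] yaw(toolY-from-y) -123.3 tilt 0.1 q [0.   0.68 1.62 0.   0.83 0.58] F [-0.2  6.4  1. ] w 12.0 g 30.0
```

servo_tool([
  [[0, 0.001, 0], [0, 0, 5], -1],
  [[0, 0, 0], [0, 0, 5], -1],
  [[0, 0, 0], [0, 0, 5], -1],
  [[0, 0, 0], [0, 0, 5], -1],
  [[0, 0, 0], [0, 0, 5], -1],
  [[0, 0, 0], [0, 0, 5], -1],
  [[0, 0, 0], [0, 0, 5], -1],
  [[0, 0, 0], [0, 0, 5], -1],
])

```text
t: 6.2
ee_pos: [662.6, 13.9, 55.7]
orientation: [-2.087, -2.348, 0.0]
ft_force: [-0.1, 3.1, 0.7]
width: 11.9
grasp_force: 30.0
```

servo_tool([
  [[0, 0, 0], [0, 0, 5], -1],
  [[0, 0, 0], [0, 0, 5], -1],
  [[0, 0, 0], [0, 0, 5], -1],
  [[0, 0, 0], [0, 0, 5], -1],
  [[0, 0, 0], [0, 0, 5], -1],
  [[0, 0, 0], [0, 0, 5], -1],
  [[0, 0, 0], [0, 0, 5], -1],
  [[0, 0, 0], [0, 0, 5], -1],
])

```text
t: 6.87
ee_pos: [662.4, 13.8, 55.6]
orientation: [-1.157, -2.92, 0.0]
ft_force: [-0.5, 1.1, 1.3]
width: 12.0
grasp_force: 30.0
```

servo_tool([
  [[0, 0, 0], [0, 0, 5], -1],
  [[0, 0, 0], [0, 0, 5], -1],
  [[0, 0, 0], [0, 0, 5], -1],
  [[0, 0, 0], [0, 0, 5], -1],
  [[0, 0, 0], [0, 0, 5], -1],
  [[0, 0, 0], [0, 0, 4], -1],
  [[0, 0, 0], [0, 0, 0], -1],
  [[0, 0, 0], [0, 0, 0], -1],
])

```text
t: 7.53
ee_pos: [662.4, 13.7, 55.7]
orientation: [-0.399, -3.115, 0.0]
ft_force: [-2.4, 1.9, 1.2]
width: 11.7
grasp_force: 30.0
```

```bash
python3 -c "
from h import *
st(); print(sensors.get_obs()['moment'])"
```

```text
t7.5 [662.4  13.7  55.7] yaw(toolY-from-y) -14.6 tilt 0.0 q [ 0.    0.68  1.62 -0.    0.83 -1.31] F [-2.4  1.9  1.2] w 11.7 g 30.0
[0.37503347 0.24056584 0.03182263]
```

servo_tool([
  [[0, 0, 0], [0, 0, 2], -1],
  [[0, 0, 0], [0, 0, 2], -1],
  [[0, 0, 0], [0, 0, 2], -1],
  [[0, 0, 0], [0, 0, 0], -1],
  [[0, 0, 0], [0, 0, 0], -1],
  [[0, 0, 0], [0, 0, 0], -1],
  [[0, 0, 0], [0, 0, 0], -1],
  [[0, 0, 0], [0, 0, 0], -1],
])

```text
t: 8.2
ee_pos: [662.5, 13.7, 55.7]
orientation: [-0.234, -3.132, -0.0]
ft_force: [-1.2, 1.0, 1.5]
width: 13.2
grasp_force: 32.6
```

```bash
python3 -c "
from h import *
st(); print(sensors.get_obs()['moment'])"
```

```text
t8.2 [662.5  13.7  55.7] yaw(toolY-from-y) -8.6 tilt 0.0 q [ 0.    0.68  1.62  0.    0.83 -1.42] F [-1.2  1.   1.5] w 13.2 g 32.6
[ 0.21500234  0.35047939 -0.89500675]
```

servo_tool([
  [[0, 0, 0], [0, 0, -2], 1],
  [[0, 0, 0], [0, 0, -2], 1],
  [[0, 0, 0], [0, 0, -2], 1],
  [[0, 0, 0], [0, 0, 0], 1],
  [[0, 0, 0.015], [0, 0, 0], 1],
  [[0, 0, 0.02], [0, 0, 0], 1],
  [[0, 0, 0.02], [0, 0, 0], 1],
  [[0, 0, 0.02], [0, 0, 0], 1],
])

```text
t: 8.87
ee_pos: [663.0, 13.5, 132.5]
orientation: [0.393, 3.116, -0.001]
ft_force: [-0.7, -0.4, -1.1]
width: 62.8
grasp_force: 0.0
```

servo_tool([
  [[-0.02, 0.005, 0.02], [0, 0, 0], 1],
  [[-0.02, 0.005, 0], [0, 0, 0], 1],
  [[-0.02, 0.005, 0], [0, 0, 0], 1],
  [[-0.02, 0.005, 0], [0, 0, 0], 1],
  [[-0.02, 0.0055, 0], [0, 0, 0], 1],
  [[0, 0, 0], [0, 0, 0], 1],
  [[0, 0, 0], [0, 0, 0], 1],
  [[0, 0, 0], [0, 0, 0], 1],
])

```text
t: 9.53
ee_pos: [564.3, 39.1, 151.7]
orientation: [0.395, 3.114, 0.0]
ft_force: [1.2, 0.1, -0.7]
width: 88.0
grasp_force: 0.0
```

```bash
python3 - <<'E'
from h import *
st(); im=grab('wrist'); save(im,'w2'); P=cloud(im)
m=(P[...,2]>66)&(P[...,2]<84)&(P[...,0]>500)&(P[...,0]<700)&(abs(P[...,1]-30)<60)
k,lab,s,c=cv2.connectedComponentsWithStats(m.astype(np.uint8))
for l in range(1,k):
    if s[l][4]>20:
        W=P[lab==l][:,:2]; W=W.astype(np.float32); print('cloud',c[l],s[l],np.nanmean(P[lab==l],0).round(1),cv2.minAreaRect(W))
E
```

```text
t9.5 [564.3  39.1 151.7] yaw(toolY-from-y) -14.4 tilt 0.1 q [ 0.05  0.43  1.82 -0.    0.89 -1.27] F [ 1.2  0.1 -0.7] w 88.0 g 0.0
cloud [323.54511278 238.29699248] [316 221  16  36 532] [556.4  40.9  74.2] ((557.8323364257812, 40.439632415771484), (11.253205299377441, 26.32319450378418), 75.48491668701172)
cloud [324.         340.42307692] [318 339  13   3  26] [642.9  18.9  67.6] ((642.9033813476562, 18.857769012451172), (9.952997207641602, 1.9844067096710205), 75.55322265625)
cloud [324.5        381.74576271] [318 378  14   9 118] [675.9  10.8  76.1] ((676.128662109375, 10.716537475585938), (11.326521873474121, 10.130236625671387), 81.70619201660156)
```

servo_tool([
  [[-0.002, 0.0005, -0.02], [0, 0, 0], 1],
  [[-0.002, 0, -0.02], [0, 0, 0], 1],
  [[0, 0, -0.02], [0, 0, 0], 1],
  [[0, 0, -0.02], [0, 0, 0], 1],
  [[0, 0, -0.016], [0, 0, 0], 1],
  [[0, 0, -0.01], [0, 0, 0], 1],
  [[0, 0, 0], [0, 0, 0], -1],
  [[0, 0, 0], [0, 0, 0], -1],
])

```text
t: 10.25
ee_pos: [559.2, 39.5, 44.4]
orientation: [-0.396, -3.116, 0.0]
ft_force: [0.3, -0.3, 0.4]
width: 77.7
grasp_force: 0.0
```

servo_tool([
  [[0, 0, 0], [0, 0, 0], -1],
  [[0, 0, 0], [0, 0, 0], -1],
  [[0, 0, 0], [0, 0, 0], -1],
  [[0, 0, 0], [0, 0, 0], -1],
  [[0, 0, 0], [0, 0, 0], -1],
  [[0, 0, 0], [0, 0, 0], -1],
  [[0, 0, 0], [0, 0, 0], -1],
  [[0, 0, 0], [0, 0, 0], -1],
])

```text
t: 10.92
ee_pos: [558.7, 39.7, 44.8]
orientation: [0.396, 3.116, 0.0]
ft_force: [-0.1, -0.0, -0.1]
width: 24.6
grasp_force: 0.0
```

servo_tool([
  [[0, 0, 0], [0, 0, 0], -1],
  [[0, 0, 0], [0, 0, 0], -1],
  [[0, 0, 0], [0, 0, 0], -1],
  [[0, 0, 0], [0, 0, 0], -1],
  [[0, 0, 0], [0, 0, 0], -1],
  [[0, 0, 0], [0, 0, 0], -1],
  [[0, 0, 0], [0, 0, 0], -1],
  [[0, 0, 0], [0, 0, 0], -1],
])

```text
t: 11.58
ee_pos: [558.7, 39.9, 44.6]
orientation: [0.396, 3.116, 0.0]
ft_force: [0.8, 4.5, -0.5]
width: 11.5
grasp_force: 30.0
```

```bash
python3 -c "
from h import *
st()"
```

```text
t11.6 [558.7  39.9  44.6] yaw(toolY-from-y) -14.5 tilt 0.0 q [ 0.05  0.59  1.87  0.    0.68 -1.27] F [ 0.8  4.5 -0.5] w 11.5 g 30.0
```

servo_tool([
  [[-0.008, 0.002, 0], [0, 0, 0], -1],
  [[-0.008, 0.002, 0], [0, 0, 0], -1],
  [[-0.008, 0.002, 0], [0, 0, 0], -1],
  [[-0.008, 0.002, 0], [0, 0, 0], -1],
  [[-0.007, 0.002, 0], [0, 0, 0], -1],
  [[-0.007, 0.002, 0], [0, 0, 0], -1],
  [[-0.001, 0.0003, 0], [0, 0, 0], -1],
  [[0, 0, 0], [0, 0, 0], -1],
])

```text
t: 12.25
ee_pos: [515.5, 50.9, 45.1]
orientation: [0.394, 3.108, -0.0]
ft_force: [13.7, -8.5, -12.8]
width: 11.9
grasp_force: 30.0
```

```bash
python3 -c "
from h import *
st()"
```

```text
t12.2 [515.5  50.9  45.1] yaw(toolY-from-y) -14.4 tilt 0.5 q [ 0.08  0.55  1.97 -0.    0.62 -1.24] F [ 13.7  -8.5 -12.8] w 11.9 g 30.0
```

servo_tool([
  [[0.003, -0.001, 0], [0, 0, 0], 1],
  [[0, 0, 0], [0, 0, 0], 1],
  [[0, 0, 0], [0, 0, 0], 1],
  [[0, 0, 0.02], [0, 0, 0], 1],
  [[0, 0, 0.04], [0, 0, 0], 1],
  [[0, 0, 0.04], [0, 0, 0], 1],
  [[0, 0, 0.04], [0, 0, 0], 1],
  [[0, 0, 0.04], [0, 0, 0], 1],
])

```text
t: 12.92
ee_pos: [513.2, 51.1, 226.2]
orientation: [-0.396, -3.115, 0.001]
ft_force: [1.0, -0.2, 0.7]
width: 61.7
grasp_force: 0.0
```

servo_tool([
  [[0, 0, 0.04], [0, 0, 0], 1],
  [[0, 0, 0.04], [0, 0, 0], 1],
  [[0.01, 0, 0.04], [0, 0, 0], 1],
  [[0.02, 0, 0], [0, 0, 0], 1],
  [[0.02, 0, 0], [0, 0, 0], 1],
  [[0.02, 0, 0], [0, 0, 0], 1],
  [[0, 0, 0], [0, 0, 0], 1],
  [[0, 0, 0], [0, 0, 0], 1],
])

```text
t: 13.58
ee_pos: [584.0, 51.1, 343.8]
orientation: [-0.396, -3.114, 0.001]
ft_force: [-0.4, -0.9, 0.5]
width: 88.1
grasp_force: 0.0
```

```bash
python3 - <<'E'
from h import *
st(); im=grab('wrist'); save(im,'w3'); im=grab('top'); save(im,'top3')
E
```

```text
t13.6 [584.   51.1 343.8] yaw(toolY-from-y) -14.5 tilt 0.1 q [ 0.07  0.25  1.59  0.    1.3  -1.25] F [-0.4 -0.9  0.5] w 88.1 g 0.0
```

View pics/w3.png

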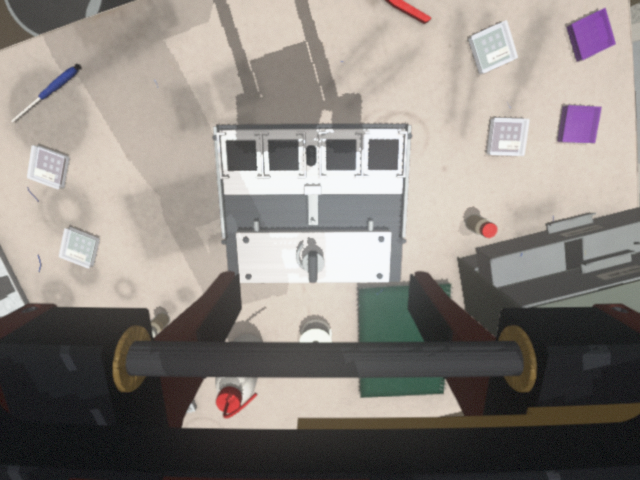

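The sled is drawn out: seats at (241,155), (283,154), (341,154), (383,154), with the bolt exposed. Boxes are at (493,46), (508,136), (48,165) and (79,246). Next I measure the seats and boxes.

```bash
python3 - <<'E'
from h import *
o=sensors.get_obs(); tx=R.from_rotvec(o['orientation']).as_matrix()[:,0]
boxes=[(558,325),(438,321),(555,-345),(428,-338)]
seats=[(540,143),(525,87),(506,10),(491,-47)]
for n in ('w3','top3'):
    im=load(n); g=im['color'].astype(int); off=(2.4*tx if n[0]=='w' else np.zeros(3))
    print(n)
    for s0 in seats:
        u,v=proj(im,np.r_[s0,26.5]+off)[0].astype(int)
        m=np.zeros((480,640),np.uint8); m[v-28:v+28,u-28:u+28]=(g.max(2)<(85))[v-28:v+28,u-28:u+28]
        k,lab,s,c=cv2.connectedComponentsWithStats(m,connectivity=4); 
        l=1+np.argmax(s[1:,4]-40*np.hypot(*(c[1:]-[u,v]).T)); W=onplane(im,np.argwhere(lab==l)[:,::-1],26.5)[:,:2]-off[:2]
        r=cv2.minAreaRect(W.astype(np.float32)); print('seat',s[l][4],W.mean(0).round(1),np.round(r[0],1),np.round(r[1],1),round(r[2],1))
    for b in boxes:
        u,v=proj(im,np.r_[b,10]+off)[0].astype(int); h=34
        sl=(slice(max(v-h,0),v+h),slice(max(u-h,0),u+h))
        lab_=cv2.cvtColor(im['color'],cv2.COLOR_BGR2LAB)[...,2].astype(int)
        m=np.zeros((480,640),np.uint8); m[sl]=(lab_[sl]<131)
        m=cv2.morphologyEx(m,cv2.MORPH_CLOSE,np.ones((7,7))); m=cv2.morphologyEx(m,cv2.MORPH_OPEN,np.ones((5,5)))
        k,lab,s,c=cv2.connectedComponentsWithStats(m)
        l=1+np.argmax(s[1:,4]); W=onplane(im,np.argwhere(lab==l)[:,::-1],13)[:,:2]-off[:2]
        r=cv2.minAreaRect(W.astype(np.float32)); print('box',(u,v),s[l][4],W.mean(0).round(1),np.round(r[0],1),np.round(r[1],1),round(r[2],1))
E
```

```text
w3
seat 26 [520.7 108.4] [520.9 108.4] [ 2.8 10.7] 76.6
seat 280 [517.7  92.7] [517.9  91.5] [37.2 16. ] 75.5
seat 280 [496.9  12.3] [499.9  14.3] [38.9 17.4] 75.3
seat 728 [493.6 -44.9] [494.6 -44.4] [38.2 38.2] 77.2
box (np.int64(505), np.int64(133)) 1452 [562.9 326.1] [562.9 326.1] [56.4 52.2] 75.3
box (np.int64(490), np.int64(44)) 1672 [442.  321.8] [442.3 321.8] [52.  56.1] 9.4
box (np.int64(75), np.int64(244)) 1157 [ 560.1 -339.8] [ 560.2 -339.8] [56.4 57.2] 52.9
box (np.int64(44), np.int64(163)) 1338 [ 433.7 -332.8] [ 434.  -332.9] [58.6 54.5] 55.0
top3
seat 105 [535.2 132.9] [540.9 133.4] [132.1   5.1] 5.4
seat 76 [540.1  87.4] [540.9  86.8] [10.8 46.4] 32.1
seat 14 [549.2  69.9] [549.2  69.1] [7.  9.5] 84.4Traceback (most recent call last):
  File "<stdin>", line 12, in <module>
    return _wrapfunc(a, 'argmax', axis=axis, out=out, **kwds)
    return bound(*args, **kwds)
ValueError: attempt to get argmax of an empty sequence
```

```bash
python3 - <<'E'
from h import *
o=sensors.get_obs(); tx=R.from_rotvec(o['orientation']).as_matrix()[:,0]
im=load('w3'); off=2.4*tx; g=im['color'].max(2).astype(int); P=cloud(im)
print([g[155,x] for x in (241,283,341,383)],[g[137,x] for x in (241,283,341,383)])
for u,v in ((241,155),(283,154),(341,154),(383,154)):
    m=np.zeros((480,640),np.uint8); sl=(slice(v-24,v+24),slice(u-24,u+24)); t,mm=cv2.threshold(im['color'].max(2)[sl],0,1,cv2.THRESH_BINARY_INV+cv2.THRESH_OTSU); m[sl]=mm
    lab=cv2.connectedComponents(m,connectivity=4)[1]; m=cv2.morphologyEx((lab==lab[v,u]).astype(np.uint8),cv2.MORPH_OPEN,np.ones((7,7)))
    W=onplane(im,np.argwhere(m)[:,::-1],26.5)[:,:2]-off[:2]; r=cv2.minAreaRect(W.astype(np.float32)); print(t,W.mean(0).round(1),np.round(r[0],1),np.round(r[1],1),round(r[2],1))
m=(P[...,2]>60)&(P[...,2]<90)&(P[...,0]>470)&(P[...,0]<560)&(abs(P[...,1]-50)<40)
W=P[m][:,:2]-off[:2];print('handle',len(W),W.mean(0),cv2.minAreaRect(W.astype(np.float32)))
E
```

```text
[np.int64(80), np.int64(88), np.int64(101), np.int64(102)] [np.int64(177), np.int64(179), np.int64(188), np.int64(243)]
145.0 [494.1 -45. ] [494.8 -45.1] [40.9 40.6] 75.1
147.0 [508.   11.8] [508.3  11.4] [40.3 40.5] 75.3
157.0 [528.2  89.2] [528.6  89.5] [41.4 40.4] 75.5
173.0 [542.9 145.7] [543.  145.7] [41.5 40.5] 75.7
handle 193 [518.94950292  50.6402645 ] ((518.9967651367188, 50.271217346191406), (11.43921184539795, 24.383642196655273), 75.12659454345703)
```

servo_tool([
  [[-0.0015, 0.017, -0.012], [0, 0, -5.6], 1],
  [[-0.0015, 0.017, -0.012], [0, 0, -5.6], 1],
  [[-0.0015, 0.017, -0.012], [0, 0, -5.6], 1],
  [[-0.0015, 0.017, -0.012], [0, 0, -5.6], 1],
  [[-0.0015, 0.017, -0.012], [0, 0, -5.6], 1],
  [[-0.0015, 0.017, -0.012], [0, 0, -5.6], 1],
  [[-0.0015, 0.017, -0.012], [0, 0, -5.6], 1],
  [[-0.0015, 0.017, -0.012], [0, 0, -5.6], 1],
])

```text
t: 14.35
ee_pos: [571.3, 187.6, 248.2]
orientation: [-1.56, -2.726, 0.001]
ft_force: [0.7, -0.3, 0.1]
width: 87.6
grasp_force: 0.0
```

servo_tool([
  [[-0.0015, 0.017, -0.012], [0, 0, -5.7], 1],
  [[-0.0015, 0.017, -0.012], [0, 0, -5.7], 1],
  [[-0.0015, 0.017, -0.012], [0, 0, -5.7], 1],
  [[-0.0015, 0.017, -0.012], [0, 0, -5.7], 1],
  [[-0.0015, 0.017, -0.012], [0, 0, -5.7], 1],
  [[-0.0015, 0.017, -0.012], [0, 0, -5.7], 1],
  [[-0.0015, 0.017, -0.012], [0, 0, -5.7], 1],
  [[0, 0.017, -0.012], [0, 0, -5.7], 1],
])

```text
t: 15.02
ee_pos: [560.7, 323.3, 152.3]
orientation: [-2.495, -1.909, 0.002]
ft_force: [0.1, -0.3, -0.9]
width: 87.9
grasp_force: 0.0
```

```bash
cat >> h.py <<'E'
def box(im,guess,off,z=13):
    u,v=proj(im,np.r_[guess,z]+off)[0].astype(int)
    r0=int(45/np.linalg.norm((np.r_[guess,z]-im['C']))*im['K'][0,0])
    sl=(slice(max(v-r0,0),v+r0),slice(max(u-r0,0),u+r0))
    b=cv2.cvtColor(im['color'],cv2.COLOR_BGR2LAB)[...,2]
    m=np.zeros((480,640),np.uint8); m[sl]=b[sl]<131
    m=cv2.morphologyEx(m,cv2.MORPH_CLOSE,np.ones((9,9))); m=cv2.morphologyEx(m,cv2.MORPH_OPEN,np.ones((9,9)))
    k,lab,s,c=cv2.connectedComponentsWithStats(m); l=1+np.argmax(s[1:,4])
    W=onplane(im,np.argwhere(lab==l)[:,::-1],z)[:,:2]-off[:2]; r=cv2.minAreaRect(W.astype(np.float32))
    print('box px',c[l].round(),s[l][4],W.mean(0).round(1),np.round(r[0],1),np.round(r[1],1),'ang %.1f'%r[2])
def wbox(guess,name):
    st(); im=grab('wrist'); save(im,name)
    off=2.4*R.from_rotvec(im['obs']['orientation']).as_matrix()[:,0]; box(im,guess,off)
    P=cloud(im)-off; d=np.hypot(P[...,0]-guess[0],P[...,1]-guess[1])<45
    m=d&(P[...,2]>9)&(P[...,2]<20); print('cloud rect',m.sum(),cv2.minAreaRect(P[m][:,:2].astype(np.float32)),np.nanmedian(P[m][:,2]))
E
python3 -c "
from h import *
wbox((560,326),'b1')"
```

```text
t15.0 [560.7 323.3 152.3] yaw(toolY-from-y) -105.2 tilt 0.1 q [0.5  0.54 1.62 0.   0.98 0.77] F [ 0.1 -0.3 -0.9] w 87.9 g 0.0
box px [323. 221.] 3004 [560.6 328.9] [560.9 327.8] [52.6 51.1] ang 74.3
cloud rect 3030 ((561.0139770507812, 326.4569091796875), (51.33330154418945, 50.867149353027344), 74.80886840820312) 12.661727471944943
```

View pics/b1.png

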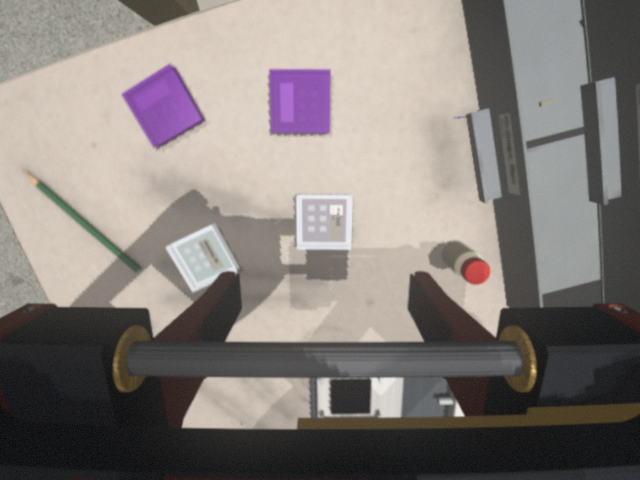

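The box is at (323,221), clear with a grid. Next to it are the purple decoys at (163,105) and (300,102), the vial at (475,270) and the drawer front at (480,155). I check the clearance to the drawer.

```bash
python3 -c "
from h import *
for n in ('b1','top0'):
    P=cloud(load(n)).reshape(-1,3); m=(P[:,2]>65)&(P[:,2]<230)&(abs(P[:,1]-327)<70)&(P[:,0]>600)&(P[:,0]<720); Q=P[m]; print(n,m.sum(),Q.min(0) if len(Q) else '', np.percentile(Q,[1,5,50],axis=0) if len(Q) else '')
"
```

```text
b1 16623 [600.25183087 257.00835473  65.21233585] [[601.33042228 261.05411869  68.32210228]
 [602.91792038 275.02572288  77.89928854]
 [690.36214251 332.7587114  112.01434281]]
top0 990 [674.37461901 257.35961441  65.06392394] [[675.22643442 258.6229046   65.29810789]
 [677.76843724 266.67785727  66.13562239]
 [690.62317678 340.32155968  84.0106846 ]]
```

servo_tool([
  [[0.0005, 0.0035, -0.02], [0, 0, 0], 1],
  [[0, 0, -0.025], [0, 0, 0], 1],
  [[0, 0, -0.025], [0, 0, 0], 1],
  [[0, 0, -0.025], [0, 0, 0], 1],
  [[0, 0, -0.022], [0, 0, 0], 1],
  [[0, 0, -0.018], [0, 0, 0], 1],
  [[0, 0, -0.012], [0, 0, 0], 1],
  [[0, 0, 0], [0, 0, 0], 1],
])

```text
t: 15.73
ee_pos: [560.6, 325.1, 3.5]
orientation: [-2.489, -1.915, 0.007]
ft_force: [-1.2, 0.0, -0.7]
width: 87.5
grasp_force: 0.0
```

servo_tool([
  [[0, 0, 0], [0, 0, 0], -1],
  [[0, 0, 0], [0, 0, 0], -1],
  [[0, 0, 0], [0, 0, 0], -1],
  [[0, 0, 0], [0, 0, 0], -1],
  [[0, 0, 0], [0, 0, 0], -1],
  [[0, 0, 0], [0, 0, 0], -1],
  [[0, 0, 0], [0, 0, 0], -1],
  [[0, 0, 0], [0, 0, 0], -1],
])

```text
t: 16.4
ee_pos: [563.0, 326.7, 6.3]
orientation: [2.491, 1.915, 0.001]
ft_force: [-1.9, -0.8, 4.9]
width: 50.0
grasp_force: 30.0
```

```bash
python3 -c "
from h import *
st()"
```

```text
t16.4 [563.  326.7   6.3] yaw(toolY-from-y) -104.9 tilt 0.0 q [0.51 0.74 1.66 0.   0.74 0.77] F [-1.9 -0.8  4.9] w 50.0 g 30.0
```

servo_tool([
  [[0, 0, 0.015], [0, 0, 0], -1],
  [[0, 0, 0.02], [0, 0, 0], -1],
  [[0, 0, 0.02], [0, 0, 0], -1],
  [[0, -0.005, 0.015], [0, 0, 0], -1],
  [[-0.002, -0.016, 0], [0, 0, 0.5], -1],
  [[-0.002, -0.016, 0], [0, 0, 0], -1],
  [[-0.002, -0.016, 0], [0, 0, 0], -1],
  [[-0.002, -0.016, 0], [0, 0, 0], -1],
])

```text
t: 17.07
ee_pos: [553.9, 255.6, 75.4]
orientation: [-2.482, -1.925, 0.002]
ft_force: [0.3, 0.4, -0.4]
width: 50.1
grasp_force: 30.0
```

servo_tool([
  [[-0.002, -0.016, 0], [0, 0, 0], -1],
  [[-0.002, -0.016, 0], [0, 0, 0], -1],
  [[-0.002, -0.016, 0], [0, 0, 0], -1],
  [[-0.002, -0.016, 0], [0, 0, 0], -1],
  [[-0.002, -0.016, 0], [0, 0, 0], -1],
  [[-0.002, -0.016, 0], [0, 0, 0], -1],
  [[0, -0.016, 0], [0, 0, 0], -1],
  [[0, 0, 0], [0, 0, 0], -1],
])

```text
t: 17.73
ee_pos: [542.1, 142.5, 75.5]
orientation: [-2.484, -1.923, 0.002]
ft_force: [-0.6, 0.1, -1.0]
width: 50.3
grasp_force: 30.0
```

```bash
python3 -c "
from h import *
st(); im=grab('wrist'); save(im,'n1')"
```

```text
t17.7 [542.1 142.5  75.5] yaw(toolY-from-y) -104.5 tilt 0.1 q [ 0.24  0.54  1.86 -0.    0.74  0.49] F [-0.6  0.1 -1. ] w 50.3 g 30.0
```

View pics/n1.png

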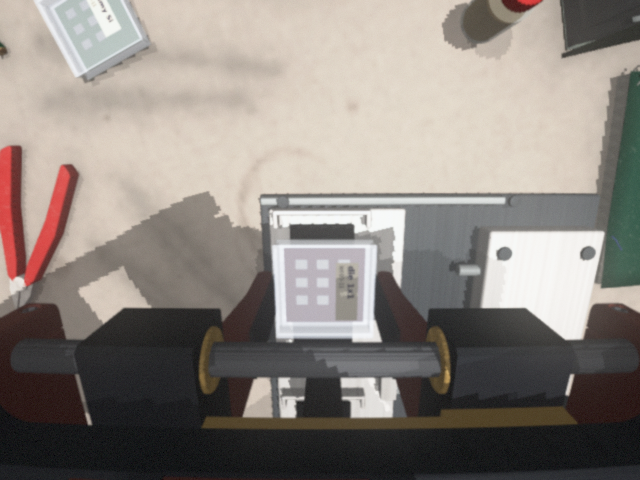

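The held box is at about (325,290) over nest 1, with the nest's seat visible at (320,230) behind it. I check the in-hand offset.

```bash
cat >> h.py <<'E'
def inhand(n,tcp,rv,ztop):
    im=load(n); M=R.from_rotvec(rv).as_matrix(); off=2.4*M[:,0]
    P=cloud(im)-off; d=np.hypot(P[...,0]-tcp[0],P[...,1]-tcp[1])<48
    m=(d&(abs(P[...,2]-ztop)<5)).astype(np.uint8); m=cv2.morphologyEx(m,cv2.MORPH_OPEN,np.ones((7,7)))>0; r=cv2.minAreaRect(P[m][:,:2].astype(np.float32))
    e=np.r_[np.array(r[0])-tcp[:2],0]; print('hand',m.sum(),np.round(r[0],1),np.round(r[1],1),r[2],'z',np.median(P[m][:,2]),'tool offs',(M.T@e).round(1))
E
python3 -c "
from h import *
o=sensors.get_obs(); inhand('n1',o['ee_pos'],o['orientation'],82.2)"
```

```text
hand 9608 [544.6 141.6] [51.3 56.8] 75.37645721435547 z 81.8251686570151 tool offs [-1.5  2.6 -0. ]
```

servo_tool([
  [[0, 0.004, 0], [0, 0, 0], -1],
  [[0, 0, -0.01], [0, 0, 0], -1],
  [[0, 0, -0.01], [0, 0, 0], -1],
  [[0, 0, -0.01], [0, 0, 0], -1],
  [[0, 0, -0.008], [0, 0, 0], -1],
  [[0, 0, -0.005], [0, 0, 0], -1],
  [[0, 0, 0], [0, 0, 0], -1],
  [[0, 0, 0], [0, 0, 0], -1],
])

```text
t: 18.45
ee_pos: [542.3, 149.5, 31.8]
orientation: [-2.482, -1.926, 0.002]
ft_force: [0.2, -1.4, 1.5]
width: 50.4
grasp_force: 30.0
```

```bash
python3 -c "
from h import *
st(); print(sensors.get_obs()['moment'])"
```

```text
t18.4 [542.3 149.5  31.8] yaw(toolY-from-y) -104.4 tilt 0.1 q [ 0.25  0.62  1.86 -0.    0.66  0.5 ] F [ 0.2 -1.4  1.5] w 50.4 g 30.0
[-0.24644373  0.10353519 -0.012139  ]
```

servo_tool([
  [[0, -0.0015, 0], [0, 0, 0], -1],
  [[0, -0.001, 0], [0, 0, 0], -1],
  [[0, 0, 0], [0, 0, 0], -1],
  [[0, 0, -0.001], [0, 0, 0], -1],
  [[0, 0, -0.001], [0, 0, 0], -1],
  [[0, 0, 0], [0, 0, 0], -1],
  [[0, 0, 0], [0, 0, 0], -1],
  [[0, 0, 0], [0, 0, 0], -1],
])

```text
t: 19.12
ee_pos: [542.8, 147.0, 30.8]
orientation: [2.482, 1.926, 0.0]
ft_force: [-0.2, -0.5, 2.8]
width: 49.6
grasp_force: 30.0
```

```bash
python3 -c "
from h import *
st(); print(sensors.get_obs()['moment'])"
```

```text
t19.1 [542.8 147.   30.8] yaw(toolY-from-y) -104.4 tilt 0.0 q [ 0.24  0.62  1.86 -0.    0.66  0.49] F [-0.2 -0.5  2.8] w 49.6 g 30.0
[-0.26486716  0.1917518   0.01144491]
```

servo_tool([
  [[0, 0, -0.001], [0, 0, 0], -1],
  [[0, 0, -0.001], [0, 0, 0], -1],
  [[0, 0, -0.001], [0, 0, 0], -1],
  [[0, 0, -0.001], [0, 0, 0], -1],
  [[0, 0, 0], [0, 0, 0], -1],
  [[0, 0, 0], [0, 0, 0], -1],
  [[0, 0, 0], [0, 0, 0], -1],
  [[0, 0, 0], [0, 0, 0], -1],
])

```text
t: 19.78
ee_pos: [543.3, 147.2, 27.6]
orientation: [2.482, 1.926, 0.002]
ft_force: [-1.3, -1.0, 9.6]
width: 49.9
grasp_force: 30.0
```

```bash
python3 -c "
from h import *
st(); print(sensors.get_obs()['moment'])"
```

```text
t19.8 [543.3 147.2  27.6] yaw(toolY-from-y) -104.4 tilt 0.1 q [ 0.24  0.62  1.86 -0.    0.65  0.49] F [-1.3 -1.   9.6] w 49.9 g 30.0
[-0.39020983  0.41928833  0.03041551]
```

servo_tool([
  [[0, 0, 0.001], [0, 0, 0], -0.2],
  [[0, 0, 0], [0, 0, 0], 0.5],
  [[0, 0, 0], [0, 0, 0], 0.5],
  [[0, 0, 0], [0, 0, 0], 0.5],
  [[0, 0, 0.01], [0, 0, 0], 0.5],
  [[0, 0, 0.014], [0, 0, 0], 0.5],
  [[0, 0, 0.014], [0, 0, 0], -1],
  [[0, 0, 0], [0, 0, 0], -1],
])

```text
t: 20.45
ee_pos: [544.4, 147.5, 68.2]
orientation: [2.481, 1.925, 0.006]
ft_force: [0.1, 0.3, -0.5]
width: 55.8
grasp_force: 0.0
```

servo_tool([
  [[0, 0, 0], [0, 0, 0], -1],
  [[0, 0, 0], [0, 0, 0], -1],
  [[0, 0, 0], [0, 0, 0], -1],
  [[0, 0, 0], [0, 0, 0], -1],
  [[0, 0, 0], [0, 0, 0], -1],
  [[0, 0, 0], [0, 0, 0], -1],
  [[0, 0, 0], [0, 0, 0], -1],
  [[0, 0, 0], [0, 0, 0], -1],
])

```text
t: 21.12
ee_pos: [542.7, 147.0, 65.5]
orientation: [-2.482, -1.926, 0.0]
ft_force: [0.1, -0.2, 0.8]
width: 2.9
grasp_force: 0.0
```

servo_tool([
  [[0, -0.001, -0.009], [0, 0, 0], -1],
  [[0, 0, -0.008], [0, 0, 0], -1],
  [[0, 0, -0.005], [0, 0, 0], -1],
  [[0, 0, -0.003], [0, 0, 0], -1],
  [[0, 0, -0.003], [0, 0, 0], -1],
  [[0, 0, -0.002], [0, 0, 0], -1],
  [[0, 0, -0.002], [0, 0, 0], -1],
  [[0, 0, 0], [0, 0, 0], -1],
])

```text
t: 21.78
ee_pos: [543.3, 145.9, 34.5]
orientation: [2.481, 1.926, 0.001]
ft_force: [-1.6, -2.4, 8.2]
width: 0.5
grasp_force: 4.5
```

```bash
python3 -c "
from h import *
st(); print(sensors.get_obs()['moment'])"
```

```text
t21.8 [543.3 145.9  34.5] yaw(toolY-from-y) -104.4 tilt 0.0 q [ 0.24  0.61  1.86 -0.    0.67  0.49] F [-1.6 -2.4  8.2] w 0.5 g 4.5
[-0.47347493  0.33857872 -0.0125126 ]
```

servo_tool([
  [[0, 0, -0.001], [0, 0, 0], -1],
  [[0, 0, -0.001], [0, 0, 0], -1],
  [[0, 0, -0.0005], [0, 0, 0], -1],
  [[0, 0, 0], [0, 0, 0], -1],
  [[0, 0, 0], [0, 0, 0], -1],
  [[0, 0, 0], [0, 0, 0], -1],
  [[0, 0, 0], [0, 0, 0], -1],
  [[0, 0, 0], [0, 0, 0], -1],
])

```text
t: 22.45
ee_pos: [544.7, 145.6, 34.0]
orientation: [2.48, 1.925, 0.005]
ft_force: [-3.4, -5.5, 24.6]
width: 0.6
grasp_force: 12.4
```

```bash
python3 -c "
from h import *
st()"
```

```text
t22.4 [544.7 145.6  34. ] yaw(toolY-from-y) -104.4 tilt 0.2 q [ 0.24  0.61  1.86 -0.    0.66  0.49] F [-3.4 -5.5 24.6] w 0.6 g 12.4
```

servo_tool([
  [[0, 0, 0.03], [0, 0, 0], -1],
  [[0, 0, 0.03], [0, 0, 0], 1],
  [[0, 0, 0.03], [0, 0, 0], 1],
  [[-0.008, 0.0135, 0.03], [0, 0, 2], 1],
  [[-0.008, 0.0135, 0], [0, 0, 2], 1],
  [[-0.008, 0.0135, 0], [0, 0, 2], 1],
  [[-0.008, 0.0135, 0], [0, 0, 2], 1],
  [[-0.008, 0.0135, 0], [0, 0, 2], 1],
])

```text
t: 23.12
ee_pos: [502.5, 214.2, 151.7]
orientation: [2.303, 2.136, 0.002]
ft_force: [0.7, -0.3, 0.4]
width: 43.6
grasp_force: 0.0
```

servo_tool([
  [[-0.008, 0.0135, 0], [0, 0, 2], 1],
  [[-0.008, 0.0135, 0], [0, 0, 2], 1],
  [[-0.008, 0.0135, 0], [0, 0, 2], 1],
  [[-0.008, 0.0135, 0], [0, 0, 2], 1],
  [[-0.008, 0.0135, 0], [0, 0, 2], 1],
  [[-0.008, 0.0135, 0], [0, 0, 2], 1],
  [[-0.008, 0.0135, 0], [0, 0, 2], 1],
  [[0, 0, 0], [0, 0, 0], 1],
])

```text
t: 23.78
ee_pos: [445.7, 309.8, 151.3]
orientation: [-2.023, -2.403, -0.001]
ft_force: [1.1, 0.1, 0.9]
width: 87.8
grasp_force: 0.0
```

```bash
python3 -c "
from h import *
wbox((440,321),'b2')"
```

```text
t23.8 [445.7 309.8 151.3] yaw(toolY-from-y) -80.2 tilt 0.0 q [0.59 0.4  1.86 0.   0.88 0.41] F [1.1 0.1 0.9] w 87.8 g 0.0
box px [320. 212.] 3222 [439.5 323.4] [439.6 323. ] [51.2 51.3] ang 9.8
cloud rect 3121 ((440.0150451660156, 322.3783874511719), (51.006107330322266, 50.92579650878906), 9.724495887756348) 12.671656687207564
```

servo_tool([
  [[-0.003, 0.0065, -0.02], [0, 0, 0], 1],
  [[-0.003, 0.006, -0.025], [0, 0, 0], 1],
  [[0, 0, -0.025], [0, 0, 0], 1],
  [[0, 0, -0.025], [0, 0, 0], 1],
  [[0, 0, -0.022], [0, 0, 0], 1],
  [[0, 0, -0.018], [0, 0, 0], 1],
  [[0, 0, -0.01], [0, 0, 0], 1],
  [[0, 0, 0], [0, 0, 0], 1],
])

```text
t: 24.5
ee_pos: [439.9, 319.2, 4.3]
orientation: [-2.028, -2.398, 0.005]
ft_force: [-0.0, -0.0, 0.7]
width: 87.9
grasp_force: 0.0
```

servo_tool([
  [[0, 0, 0], [0, 0, 0], -1],
  [[0, 0, 0], [0, 0, 0], -1],
  [[0, 0, 0], [0, 0, 0], -1],
  [[0, 0, 0], [0, 0, 0], -1],
  [[0, 0, 0], [0, 0, 0], -1],
  [[0, 0, 0], [0, 0, 0], -1],
  [[0, 0, 0], [0, 0, 0], -1],
  [[0, 0, 0], [0, 0, 0], -1],
])

```text
t: 25.17
ee_pos: [441.0, 320.7, 6.7]
orientation: [2.027, 2.4, 0.001]
ft_force: [-0.7, -0.3, 6.4]
width: 50.2
grasp_force: 30.0
```

```bash
python3 -c "
from h import *
st()"
```

```text
t25.2 [441.  320.7   6.7] yaw(toolY-from-y) -80.4 tilt 0.0 q [ 0.61  0.65  1.9  -0.    0.59  0.44] F [-0.7 -0.3  6.4] w 50.2 g 30.0
```

servo_tool([
  [[0, 0, 0.015], [0, 0, 0], -1],
  [[0, 0, 0.02], [0, 0, 0], -1],
  [[0, 0, 0.02], [0, 0, 0], -1],
  [[0, 0, 0.015], [0, 0, 0], -1],
  [[0.0062, -0.0165, 0], [0, 0, -2], -1],
  [[0.0062, -0.0165, 0], [0, 0, -2], -1],
  [[0.0062, -0.0165, 0], [0, 0, -2], -1],
  [[0.0062, -0.0165, 0], [0, 0, -2], -1],
])

```text
t: 25.83
ee_pos: [465.6, 253.9, 76.3]
orientation: [2.191, 2.251, 0.0]
ft_force: [-0.5, 0.2, -0.4]
width: 49.7
grasp_force: 30.0
```

servo_tool([
  [[0.0062, -0.0165, 0], [0, 0, -2], -1],
  [[0.0062, -0.0165, 0], [0, 0, -2], -1],
  [[0.0062, -0.0165, 0], [0, 0, -2], -1],
  [[0.0062, -0.0165, 0], [0, 0, -2], -1],
  [[0.0062, -0.0165, 0], [0, 0, -2], -1],
  [[0.0062, -0.0165, 0], [0, 0, -2], -1],
  [[0.0062, -0.0165, 0], [0, 0, -2], -1],
  [[0.0062, -0.0165, 0], [0, 0, -2], -1],
])

```text
t: 26.5
ee_pos: [515.2, 121.7, 76.1]
orientation: [-2.484, -1.923, 0.0]
ft_force: [0.4, 0.3, -0.1]
width: 50.1
grasp_force: 30.0
```

servo_tool([
  [[0.0062, -0.0165, 0], [0, 0, 0], -1],
  [[0.0062, -0.0165, 0], [0, 0, 0], -1],
  [[0, 0, 0], [0, 0, 0], -1],
  [[0, 0, 0], [0, 0, 0], -1],
  [[0, 0, 0], [0, 0, 0], -1],
  [[0, 0, 0], [0, 0, 0], -1],
  [[0, 0, 0], [0, 0, 0], -1],
  [[0, 0, 0], [0, 0, 0], -1],
])

```text
t: 27.17
ee_pos: [527.2, 90.2, 76.1]
orientation: [-2.481, -1.927, 0.0]
ft_force: [0.3, 1.2, -0.5]
width: 50.1
grasp_force: 30.0
```

```bash
python3 -c "
from h import *
st(); im=grab('wrist'); save(im,'n2'); o=im['obs']; inhand('n2',o['ee_pos'],o['orientation'],82.5)"
```

```text
t27.2 [527.2  90.2  76.1] yaw(toolY-from-y) -104.3 tilt 0.0 q [0.15 0.51 1.92 0.   0.71 0.4 ] F [ 0.3  1.2 -0.5] w 50.1 g 30.0
hand 9672 [524.8  93. ] [51.3 58.3] 75.09749603271484 z 82.02685967236515 tool offs [ 2.1 -3.1  0. ]
```

servo_tool([
  [[0, -0.003, -0.005], [0, 0, 0], -1],
  [[0, 0, -0.01], [0, 0, 0], -1],
  [[0, 0, -0.01], [0, 0, 0], -1],
  [[0, 0, -0.01], [0, 0, 0], -1],
  [[0, 0, -0.005], [0, 0, 0], -1],
  [[0, 0, -0.002], [0, 0, 0], -1],
  [[0, 0, 0], [0, 0, 0], -1],
  [[0, 0, 0], [0, 0, 0], -1],
])

```text
t: 27.88
ee_pos: [527.5, 86.5, 34.0]
orientation: [-2.482, -1.926, 0.0]
ft_force: [-0.9, 0.3, -1.1]
width: 50.0
grasp_force: 30.0
```

servo_tool([
  [[0, 0, -0.001], [0, 0, 0], -1],
  [[0, 0, -0.001], [0, 0, 0], -1],
  [[0, 0, 0], [0, 0, 0], -1],
  [[0, 0, 0], [0, 0, 0], -1],
  [[0, 0, 0], [0, 0, 0], -1],
  [[0, 0, 0], [0, 0, 0], -1],
  [[0, 0, 0], [0, 0, 0], -1],
  [[0, 0, 0], [0, 0, 0], -1],
])

```text
t: 28.55
ee_pos: [527.8, 86.6, 32.4]
orientation: [2.482, 1.925, 0.001]
ft_force: [-0.1, -0.3, 2.3]
width: 50.2
grasp_force: 30.0
```

```bash
python3 -c "
from h import *
st(); print(sensors.get_obs()['moment'])"
```

```text
t28.6 [527.8  86.6  32.4] yaw(toolY-from-y) -104.4 tilt 0.0 q [0.14 0.59 1.93 0.   0.63 0.39] F [-0.1 -0.3  2.3] w 50.2 g 30.0
[-0.08961824 -0.01762584 -0.0086555 ]
```

servo_tool([
  [[0, 0, -0.0015], [0, 0, 0], -1],
  [[0, 0, -0.0015], [0, 0, 0], -1],
  [[0, 0, -0.001], [0, 0, 0], -1],
  [[0, 0, -0.001], [0, 0, 0], -1],
  [[0, 0, 0], [0, 0, 0], -1],
  [[0, 0, 0], [0, 0, 0], 0.5],
  [[0, 0, 0], [0, 0, 0], 0.5],
  [[0, 0, 0], [0, 0, 0], 0.5],
])

```text
t: 29.22
ee_pos: [527.2, 86.4, 26.9]
orientation: [-2.482, -1.925, 0.001]
ft_force: [-0.6, 0.7, -0.3]
width: 64.8
grasp_force: 0.0
```

servo_tool([
  [[0, 0, 0.01], [0, 0, 0], 0.5],
  [[0, 0, 0.014], [0, 0, 0], 0.5],
  [[0, 0.002, 0.014], [0, 0, 0], -1],
  [[0, 0, 0], [0, 0, 0], -1],
  [[0, 0, 0], [0, 0, 0], -1],
  [[0, 0, 0], [0, 0, 0], -1],
  [[0, 0, 0], [0, 0, 0], -1],
  [[0, 0, 0], [0, 0, 0], -1],
])

```text
t: 29.88
ee_pos: [527.0, 88.4, 64.5]
orientation: [-2.482, -1.925, 0.002]
ft_force: [0.2, -0.3, 0.9]
width: 29.0
grasp_force: 0.0
```

servo_tool([
  [[0, 0, 0], [0, 0, 0], -1],
  [[0, 0, 0], [0, 0, 0], -1],
  [[0, 0, 0], [0, 0, 0], -1],
  [[0, 0, 0], [0, 0, 0], -1],
  [[0, 0, -0.009], [0, 0, 0], -1],
  [[0, 0, -0.008], [0, 0, 0], -1],
  [[0, 0, -0.005], [0, 0, 0], -1],
  [[0, 0, -0.004], [0, 0, 0], -1],
])

```text
t: 30.55
ee_pos: [526.9, 88.4, 37.9]
orientation: [-2.482, -1.925, 0.002]
ft_force: [-0.4, -0.2, 0.1]
width: 0.3
grasp_force: 0.0
```

servo_tool([
  [[0, 0, -0.002], [0, 0, 0], -1],
  [[0, 0, -0.002], [0, 0, 0], -1],
  [[0, 0, -0.002], [0, 0, 0], -1],
  [[0, 0, -0.0015], [0, 0, 0], -1],
  [[0, 0, -0.001], [0, 0, 0], -1],
  [[0, 0, 0], [0, 0, 0], -1],
  [[0, 0, 0], [0, 0, 0], -1],
  [[0, 0, 0], [0, 0, 0], -1],
])

```text
t: 31.22
ee_pos: [530.1, 87.9, 33.6]
orientation: [2.479, 1.924, 0.006]
ft_force: [-1.8, -6.5, 28.2]
width: 0.5
grasp_force: 13.6
```

```bash
python3 -c "
from h import *
st()"
```

```text
t31.2 [530.1  87.9  33.6] yaw(toolY-from-y) -104.4 tilt 0.3 q [ 0.14  0.59  1.92 -0.    0.62  0.4 ] F [-1.8 -6.5 28.2] w 0.5 g 13.6
```

servo_tool([
  [[0, 0, 0.03], [0, 0, 0], -1],
  [[0, 0, 0.03], [0, 0, 0], -1],
  [[0, 0, 0.03], [0, 0, 0], -1],
  [[0, 0, 0.03], [0, 0, 0], -1],
  [[-0.0048, -0.021, 0], [0, 0, -1], 1],
  [[-0.0048, -0.021, 0], [0, 0, -1], 1],
  [[-0.0048, -0.021, 0], [0, 0, -1], 1],
  [[-0.0048, -0.021, 0], [0, 0, -1], 1],
])

```text
t: 31.88
ee_pos: [508.3, 3.8, 151.2]
orientation: [2.548, 1.837, 0.001]
ft_force: [-0.2, 0.5, -1.1]
width: 23.4
grasp_force: 0.0
```

servo_tool([
  [[-0.0048, -0.021, 0], [0, 0, -1], 1],
  [[-0.0048, -0.021, 0], [0, 0, -1], 1],
  [[-0.0048, -0.021, 0], [0, 0, -1], 1],
  [[-0.0048, -0.021, 0], [0, 0, -1], 1],
  [[-0.0048, -0.021, 0], [0, 0, -1], 1],
  [[-0.0048, -0.021, 0], [0, 0, -1], 1],
  [[-0.0048, -0.021, 0], [0, 0, -1], 1],
  [[-0.0048, -0.021, 0], [0, 0, -1], 1],
])

```text
t: 32.55
ee_pos: [469.7, -164.5, 150.8]
orientation: [2.67, 1.654, 0.0]
ft_force: [0.3, 0.3, -0.2]
width: 76.6
grasp_force: 0.0
```

servo_tool([
  [[-0.0048, -0.021, 0], [0, 0, -1], 1],
  [[-0.0048, -0.021, 0], [0, 0, -1], 1],
  [[-0.0048, -0.021, 0], [0, 0, -1], 1],
  [[-0.0048, -0.021, 0], [0, 0, -1], 1],
  [[-0.0048, -0.021, 0], [0, 0, -1], 1],
  [[-0.0048, -0.021, 0], [0, 0, -1], 1],
  [[-0.0048, -0.021, 0], [0, 0, -1], 1],
  [[-0.0048, -0.021, 0], [0, 0, -1], 1],
])

```text
t: 33.22
ee_pos: [431.2, -332.6, 150.8]
orientation: [2.779, 1.464, 0.0]
ft_force: [0.3, -0.9, -0.1]
width: 87.8
grasp_force: 0.0
```

```bash
python3 -c "
from h import *
wbox((431,-335),'b4')"
```

```text
t33.2 [ 431.2 -332.6  150.8] yaw(toolY-from-y) -124.4 tilt 0.0 q [-0.68  0.4   1.86  0.    0.88 -0.08] F [ 0.3 -0.9 -0.1] w 87.8 g 0.0
box px [320. 239.] 3890 [ 421.8 -339.3] [ 417.1 -337.7] [64.6 75.4] ang 56.9
cloud rect 2935 ((430.0362243652344, -340.0126037597656), (50.86871337890625, 50.040550231933594), 54.44084930419922) 12.682498626100847
```

View pics/b4.png

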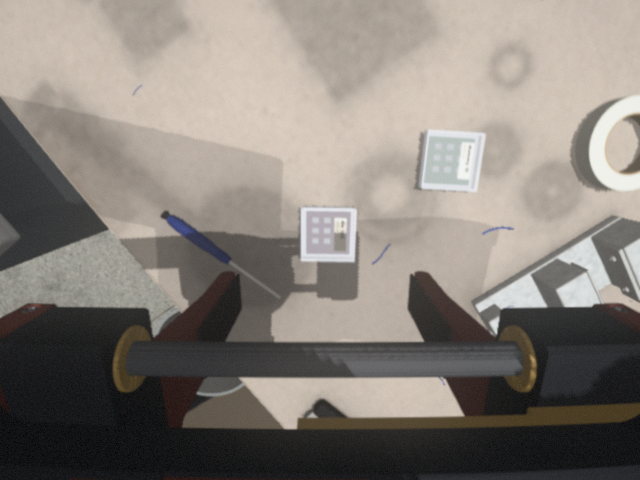

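The box is at (328,234), with box 3 at (451,161) and a screwdriver at (220,255). The cloud rectangle is 51x50 at (430,-340), angle 54°, so it agrees with the top view.

servo_tool([
  [[-0.0012, -0.004, -0.02], [0, 0, -1.2], 1],
  [[0, -0.0035, -0.025], [0, 0, 0], 1],
  [[0, 0, -0.025], [0, 0, 0], 1],
  [[0, 0, -0.025], [0, 0, 0], 1],
  [[0, 0, -0.022], [0, 0, 0], 1],
  [[0, 0, -0.018], [0, 0, 0], 1],
  [[0, 0, -0.009], [0, 0, 0], 1],
  [[0, 0, 0], [0, 0, 0], 1],
])

```text
t: 33.93
ee_pos: [429.3, -338.0, 4.9]
orientation: [-2.791, -1.435, 0.002]
ft_force: [-0.2, 0.4, 0.0]
width: 87.7
grasp_force: 0.0
```

servo_tool([
  [[0, 0, 0], [0, 0, 0], -1],
  [[0, 0, 0], [0, 0, 0], -1],
  [[0, 0, 0], [0, 0, 0], -1],
  [[0, 0, 0], [0, 0, 0], -1],
  [[0, 0, 0], [0, 0, 0], -1],
  [[0, 0, 0], [0, 0, 0], -1],
  [[0, 0, 0], [0, 0, 0], -1],
  [[0, 0, 0], [0, 0, 0], -1],
])

```text
t: 34.6
ee_pos: [430.6, -339.2, 7.2]
orientation: [2.794, 1.436, 0.0]
ft_force: [-0.7, 1.3, 6.6]
width: 49.9
grasp_force: 30.0
```

```bash
python3 -c "
from h import *
st()"
```

```text
t34.6 [ 430.6 -339.2    7.2] yaw(toolY-from-y) -125.6 tilt 0.0 q [-0.69  0.65  1.9   0.    0.6  -0.07] F [-0.7  1.3  6.6] w 49.9 g 30.0
```

servo_tool([
  [[0, 0, 0.015], [0, 0, 0], -1],
  [[0, 0, 0.02], [0, 0, 0], -1],
  [[0, 0, 0.02], [0, 0, 0], -1],
  [[0, 0, 0.015], [0, 0, 0], -1],
  [[0.0035, 0.0163, 0], [0, 0, 1.2], -1],
  [[0.0035, 0.0163, 0], [0, 0, 1.2], -1],
  [[0.0035, 0.0163, 0], [0, 0, 1.2], -1],
  [[0.0035, 0.0163, 0], [0, 0, 1.2], -1],
])

```text
t: 35.27
ee_pos: [444.2, -273.1, 76.7]
orientation: [2.731, 1.553, 0.0]
ft_force: [-0.5, -0.2, 0.1]
width: 50.0
grasp_force: 30.0
```

servo_tool([
  [[0.0035, 0.0163, 0], [0, 0, 1.2], -1],
  [[0.0035, 0.0163, 0], [0, 0, 1.2], -1],
  [[0.0035, 0.0163, 0], [0, 0, 1.2], -1],
  [[0.0035, 0.0163, 0], [0, 0, 1.2], -1],
  [[0.0035, 0.0163, 0], [0, 0, 1.2], -1],
  [[0.0035, 0.0163, 0], [0, 0, 1.2], -1],
  [[0.0035, 0.0163, 0], [0, 0, 1.2], -1],
  [[0.0035, 0.0163, 0], [0, 0, 1.2], -1],
])

```text
t: 35.93
ee_pos: [472.3, -142.5, 76.6]
orientation: [-2.591, -1.776, 0.0]
ft_force: [-0.6, 0.1, -1.3]
width: 50.3
grasp_force: 30.0
```

servo_tool([
  [[0.0035, 0.0163, 0], [0, 0, 1.2], -1],
  [[0.0035, 0.0163, 0], [0, 0, 1.2], -1],
  [[0.0035, 0.0163, 0], [0, 0, 1.2], -1],
  [[0.0035, 0.0163, 0], [0, 0, 1.2], -1],
  [[0.0035, 0.0163, 0], [0, 0, 1.2], -1],
  [[0.0035, 0.0163, 0], [0, 0, 1.2], -1],
  [[0, 0, 0], [0, 0, 0], -1],
  [[0, 0, 0], [0, 0, 0], -1],
])

```text
t: 36.6
ee_pos: [493.3, -45.1, 76.6]
orientation: [-2.474, -1.936, 0.0]
ft_force: [-0.8, -0.6, -0.8]
width: 50.4
grasp_force: 30.0
```

```bash
python3 -c "
from h import *
st(); im=grab('wrist'); save(im,'n4'); o=im['obs']; inhand('n4',o['ee_pos'],o['orientation'],82)"
```

```text
t36.6 [493.3 -45.1  76.6] yaw(toolY-from-y) -103.9 tilt 0.0 q [-0.12  0.47  2.   -0.    0.67  0.13] F [-0.8 -0.6 -0.8] w 50.4 g 30.0
hand 9464 [492.8 -45.9] [51.4 52.3] 76.02398681640625 z 81.99315733281763 tool offs [-0.8 -0.3  0. ]
```

servo_tool([
  [[0, 0.0005, -0.005], [0, 0, -0.5], -1],
  [[0, 0, -0.01], [0, 0, 0], -1],
  [[0, 0, -0.01], [0, 0, 0], -1],
  [[0, 0, -0.01], [0, 0, 0], -1],
  [[0, 0, -0.005], [0, 0, 0], -1],
  [[0, 0, -0.002], [0, 0, 0], -1],
  [[0, 0, -0.001], [0, 0, 0], -1],
  [[0, 0, -0.0005], [0, 0, 0], -1],
])

```text
t: 37.32
ee_pos: [494.5, -45.8, 34.2]
orientation: [2.483, 1.923, 0.001]
ft_force: [-2.6, -3.4, 30.0]
width: 50.4
grasp_force: 30.7
```

servo_tool([
  [[0, 0, -0.001], [0, 0, 0], -1],
  [[0, 0, 0], [0, 0, 0], -1],
  [[0, 0, 0], [0, 0, 0], -1],
  [[0, 0, 0], [0, 0, 0], -1],
  [[0, 0, 0], [0, 0, 0], -1],
  [[0, 0, 0], [0, 0, 0], -1],
  [[0, 0, 0], [0, 0, 0], -1],
  [[0, 0, 0], [0, 0, 0], -1],
])

```text
t: 37.98
ee_pos: [494.7, -45.9, 33.5]
orientation: [2.482, 1.922, 0.002]
ft_force: [-1.4, -2.5, 24.7]
width: 50.1
grasp_force: 30.8
```

```bash
python3 -c "
from h import *
st(); print(sensors.get_obs()['moment'])"
```

```text
t38.0 [494.7 -45.9  33.5] yaw(toolY-from-y) -104.5 tilt 0.2 q [-0.12  0.55  2.01 -0.    0.58  0.14] F [-1.4 -2.5 24.7] w 50.1 g 30.8
[-0.47392917  1.06845968  0.06075451]
```

servo_tool([
  [[0, 0, 0.005], [0, 0, 0], -1],
  [[0, 0, 0.01], [0, 0, 0], -1],
  [[0, 0, 0.015], [0, 0, 0], -1],
  [[0, 0, 0.014], [0, 0, 0], -1],
  [[0, 0, 0], [0, 0, 0], -1],
  [[0, 0, 0], [0, 0, 0], -1],
  [[0, 0, 0], [0, 0, 0], -1],
  [[0, 0, 0], [0, 0, 0], -1],
])

```text
t: 38.65
ee_pos: [492.6, -45.0, 75.3]
orientation: [-2.483, -1.923, 0.002]
ft_force: [-0.1, -0.3, -1.3]
width: 50.1
grasp_force: 29.9
```

```bash
python3 -c "
from h import *
st(); im=grab('wrist'); save(im,'n4b'); o=im['obs']; inhand('n4b',o['ee_pos'],o['orientation'],85); cv2.imwrite('pics/n4c.png',cv2.resize(im['color'][150:430,200:480],(700,600)))"
```

```text
t38.6 [492.6 -45.   75.3] yaw(toolY-from-y) -104.5 tilt 0.1 q [-0.12  0.47  2.   -0.    0.67  0.14] F [-0.1 -0.3 -1.3] w 50.1 g 29.9
hand 8318 [494.8 -46.3] [51. 58.] 75.5103530883789 z 82.66363331416973 tool offs [-0.7  2.4 -0. ]
```

View pics/n4c.png

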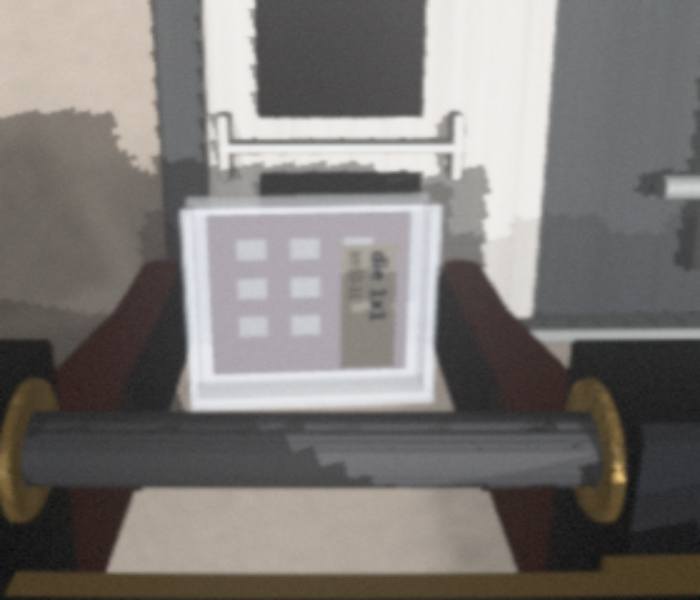

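The held box covers nest 4, with its seat strip at crop (340,183). The divider bar between nests 3 and 4 is at (340,148), and its posts are at (223,140) and (458,140). I compare these against the predicted pocket.

```bash
python3 -c "
from h import *
o=sensors.get_obs(); M=R.from_rotvec(o['orientation']).as_matrix(); im=load('n4b')
ex=np.array([.9688,-.248]); ey=np.array([.248,.9688]); c=np.array([493.3,-45.])
def f(n,x,y,z):
    for k in (2.4,0):
        p=onplane(im,[(200+x/2.5,150+y/2.143)],z)[0]-k*M[:,0]; d=p[:2]-c; print(n,k,'along x %.1f  y %.1f'%(d@ex,d@ey))
f('div L post',223,148,30.5); f('div R post',458,148,30.5); f('seat edge L',261,172,26.5); f('seat edge R',420,172,26.5)
f('seat3 L',258,115,26.5); f('seat3 R',426,115,26.5)
f('box TL',184,206,82.5);f('box TR',440,206,82.5);f('box BL',190,408,82.5);f('box BR',434,402,82.5)
d=o['ee_pos'][:2]-c; print('tcp',d@ex,d@ey)
P=cloud(im)-2.4*M[:,0]; m=(abs(P[...,2]-83)<6)&(np.hypot(P[...,0]-493,P[...,1]+45)<24); A=np.c_[P[m][:,:2]-c,np.ones(m.sum())]; s=np.linalg.lstsq(A,P[m][:,2],rcond=None)[0]; print('box plane slope',s[:2]@ex,s[:2]@ey,s[2])
"
```

```text
div L post 2.4 along x -22.8  y 27.0
div L post 0 along x -22.8  y 29.4
div R post 2.4 along x 36.0  y 26.9
div R post 0 along x 36.0  y 29.3
seat edge L 2.4 along x -13.7  y 18.8
seat edge L 0 along x -13.7  y 21.2
seat edge R 2.4 along x 27.2  y 18.7
seat edge R 0 along x 27.2  y 21.1
seat3 L 2.4 along x -14.1  y 36.0
seat3 L 0 along x -14.1  y 38.4
seat3 R 2.4 along x 28.2  y 35.9
seat3 R 0 along x 28.2  y 38.3
box TL 2.4 along x -25.0  y 24.5
box TL 0 along x -25.0  y 26.9
box TR 2.4 along x 24.0  y 24.4
box TR 0 along x 24.0  y 26.8
box BL 2.4 along x -26.0  y -26.5
box BL 0 along x -26.0  y -24.1
box BR 2.4 along x 24.7  y -25.0
box BR 0 along x 24.7  y -22.6
tcp -0.5640186624208461 -0.16683452807555108
box plane slope -0.06525014512219053 0.002796535738894858 82.45411718146396
```

The sled has crept about 7 mm inward, since the seat midline is at +6.7 along station x. The press must have dragged it. I shift the box to match the pocket.

servo_tool([
  [[0.0035, -0.0015, 0], [0, 0, 0], -1],
  [[0.0035, -0.001, -0.004], [0, 0, 0], -1],
  [[0, 0, -0.01], [0, 0, 0], -1],
  [[0, 0, -0.01], [0, 0, 0], -1],
  [[0, 0, -0.01], [0, 0, 0], -1],
  [[0, 0, -0.005], [0, 0, 0], -1],
  [[0, 0, -0.001], [0, 0, 0], -1],
  [[0, 0, 0], [0, 0, 0], -1],
])

```text
t: 39.37
ee_pos: [499.7, -47.5, 35.4]
orientation: [-2.483, -1.923, 0.002]
ft_force: [0.2, 0.1, -0.7]
width: 50.0
grasp_force: 29.9
```

servo_tool([
  [[0, 0, -0.001], [0, 0, 0], -1],
  [[0, 0, -0.001], [0, 0, 0], -1],
  [[0, 0, -0.001], [0, 0, 0], -1],
  [[0, 0, 0], [0, 0, 0], -1],
  [[0, 0, 0], [0, 0, 0], -1],
  [[0, 0, 0], [0, 0, 0], -1],
  [[0, 0, 0], [0, 0, 0], -1],
  [[0, 0, 0], [0, 0, 0], -1],
])

```text
t: 40.03
ee_pos: [500.5, -47.6, 33.3]
orientation: [2.484, 1.923, 0.0]
ft_force: [1.2, 0.3, 0.8]
width: 50.4
grasp_force: 29.9
```

```bash
python3 -c "
from h import *
st(); print(sensors.get_obs()['moment'])"
```

```text
t40.0 [500.5 -47.6  33.3] yaw(toolY-from-y) -104.5 tilt 0.0 q [-0.12  0.56  2.    0.    0.59  0.13] F [1.2 0.3 0.8] w 50.4 g 29.9
[-0.05299779  0.05180124 -0.02327377]
```

servo_tool([
  [[0, 0, -0.001], [0, 0, 0], -1],
  [[0, 0, -0.0005], [0, 0, 0], -1],
  [[0, 0, 0], [0, 0, 0], 1],
  [[0, 0, 0], [0, 0, 0], 1],
  [[0, 0, 0], [0, 0, 0], 1],
  [[0, 0, 0.02], [0, 0, 0], 1],
  [[0, 0, 0.03], [0, 0, 0], 1],
  [[0, 0, 0.03], [0, 0, 0], 1],
])

```text
t: 40.7
ee_pos: [499.3, -47.5, 111.6]
orientation: [-2.482, -1.922, 0.003]
ft_force: [1.1, 0.5, -0.3]
width: 85.8
grasp_force: 0.0
```

servo_tool([
  [[0.002, 0.0075, 0.03], [0, 0, 7], 1],
  [[0.002, 0.0075, 0], [0, 0, 7], 1],
  [[0.002, 0.0075, 0], [0, 0, 7], 1],
  [[0.002, 0.0075, 0], [0, 0, 7], 1],
  [[0.002, 0.0075, 0], [0, 0, 7], 1],
  [[0.002, 0.0075, 0], [0, 0, 7], 1],
  [[0.002, 0.0075, 0], [0, 0, 7], 1],
  [[0.002, 0.0075, 0], [0, 0, 7], 1],
])

```text
t: 41.37
ee_pos: [516.2, 12.8, 141.5]
orientation: [-1.281, -2.868, 0.0]
ft_force: [0.2, -0.2, 0.5]
width: 87.9
grasp_force: 0.0
```

servo_tool([
  [[0.002, 0.0075, 0], [0, 0, 7], 1],
  [[0.002, 0.0075, 0], [0, 0, 7], 1],
  [[0.002, 0.0075, 0], [0, 0, 7], 1],
  [[0.002, 0.0075, 0], [0, 0, 7], 1],
  [[0, 0.0075, 0], [0, 0, 6], 1],
  [[0, 0, 0], [0, 0, 0], 1],
  [[0, 0, 0], [0, 0, 0], 1],
  [[0, 0, 0], [0, 0, 0], 1],
])

```text
t: 42.03
ee_pos: [524.1, 49.7, 141.5]
orientation: [-0.401, -3.116, 0.0]
ft_force: [-0.8, -0.9, -0.6]
width: 87.9
grasp_force: 0.0
```

```bash
cat >> h.py <<'E'
def handle(n):
    st(); im=grab('wrist'); save(im,n); M=R.from_rotvec(im['obs']['orientation']).as_matrix(); P=cloud(im)-2.4*M[:,0]
    c=np.array([518.3,50.4]); ex=np.array([.9688,-.248]); ey=np.array([.248,.9688])
    a=(P[...,:2]-c)@ex; b=(P[...,:2]-c)@ey
    m=(abs(b)<14)&(a>-30)&(a<65)&(P[...,2]>62)&(P[...,2]<84); r=cv2.minAreaRect(P[m][:,:2].astype(np.float32)); print('handle',m.sum(),r,'sled x %.1f y %.1f'%((np.array(r[0])-c)@ex,(np.array(r[0])-c)@ey))
    for i,y0 in enumerate((98.4,39.7,-39.7,-98.4)):
        z=[np.nanmedian(P[...,2][(abs(a-s0-(np.array(r[0])-c)@ex)<8)&(abs(b-y0-t0)<8)]).round(1) for s0 in(-15,15) for t0 in(-15,15)]
        print('nest',i+1,'heights',z)
E
python3 -c "
from h import *
handle('h1')"
```

```text
t42.0 [524.1  49.7 141.5] yaw(toolY-from-y) -14.7 tilt 0.0 q [ 0.07  0.39  1.91 -0.    0.84 -1.24] F [-0.8 -0.9 -0.6] w 87.9 g 0.0
handle 604 ((526.0050659179688, 48.432647705078125), (11.78372573852539, 25.83269500732422), 75.0949935913086) sled x 8.0 y 0.0
nest 1 heights [np.float64(33.8), np.float64(33.8), np.float64(33.8), np.float64(34.2)]
nest 2 heights [np.float64(257.4), np.float64(245.7), np.float64(34.0), np.float64(34.0)]
nest 3 heights [np.float64(244.9), np.float64(258.8), np.float64(25.9), np.float64(25.7)]
nest 4 heights [np.float64(37.7), np.float64(37.7), np.float64(37.9), np.float64(37.9)]
```

servo_tool([
  [[0.0015, -0.001, -0.02], [0, 0, 0], 1],
  [[0, 0, -0.025], [0, 0, 0], 1],
  [[0, 0, -0.025], [0, 0, 0], 1],
  [[0, 0, -0.017], [0, 0, 0], 1],
  [[0, 0, -0.009], [0, 0, 0], -1],
  [[0, 0, 0], [0, 0, 0], -1],
  [[0, 0, 0], [0, 0, 0], -1],
  [[0, 0, 0], [0, 0, 0], -1],
])

```text
t: 42.75
ee_pos: [526.6, 48.8, 46.6]
orientation: [0.397, 3.115, 0.0]
ft_force: [-0.5, 0.4, 0.5]
width: 64.7
grasp_force: 0.0
```

servo_tool([
  [[0, 0, 0], [0, 0, 0], -1],
  [[0, 0, 0], [0, 0, 0], -1],
  [[0, 0, 0], [0, 0, 0], -1],
  [[0, 0, 0], [0, 0, 0], -1],
  [[0, 0, 0], [0, 0, 0], -1],
  [[0, 0, 0], [0, 0, 0], -1],
  [[0, 0, 0], [0, 0, 0], -1],
  [[0, 0, 0], [0, 0, 0], -1],
])

```text
t: 43.42
ee_pos: [525.5, 48.4, 45.6]
orientation: [-0.395, -3.116, 0.002]
ft_force: [-1.8, -8.2, 6.9]
width: 12.0
grasp_force: 30.0
```

servo_tool([
  [[0, 0, 0], [0, 0, 0], -1],
  [[0, 0, 0], [0, 0, 0], -1],
  [[0, 0, 0], [0, 0, 0], -1],
  [[-0.003, 0.0008, 0], [0, 0, 0], -1],
  [[-0.003, 0.0008, 0], [0, 0, 0], -1],
  [[-0.003, 0.0008, 0], [0, 0, 0], -1],
  [[0, 0, 0], [0, 0, 0], -1],
  [[0, 0, 0], [0, 0, 0], -1],
])

```text
t: 44.08
ee_pos: [518.7, 50.1, 45.7]
orientation: [0.394, 3.113, -0.002]
ft_force: [6.2, -9.8, -5.5]
width: 11.8
grasp_force: 30.0
```

```bash
python3 -c "
from h import *
st()"
```

```text
t44.1 [518.7  50.1  45.7] yaw(toolY-from-y) -14.4 tilt 0.2 q [ 0.07  0.55  1.96 -0.    0.63 -1.24] F [ 6.2 -9.8 -5.5] w 11.8 g 30.0
```

servo_tool([
  [[-0.0015, -0.001, 0], [0, 0, 0], -1],
  [[-0.001, 0, 0], [0, 0, 0], -1],
  [[0, 0, 0], [0, 0, 0], -1],
  [[0, 0, 0], [0, 0, 0], -1],
  [[0, 0, 0], [0, 0, 0], -1],
  [[0, 0, 0], [0, 0, 0], -1],
  [[0, 0, 0], [0, 0, 0], -1],
  [[0, 0, 0], [0, 0, 0], -1],
])

```text
t: 44.75
ee_pos: [518.7, 50.1, 45.8]
orientation: [0.394, 3.109, 0.001]
ft_force: [12.6, -3.4, -13.7]
width: 12.0
grasp_force: 30.0
```

```bash
python3 -c "
from h import *
st()"
```

```text
t44.8 [518.7  50.1  45.8] yaw(toolY-from-y) -14.5 tilt 0.5 q [ 0.07  0.55  1.96 -0.    0.62 -1.24] F [ 12.6  -3.4 -13.7] w 12.0 g 30.0
```

servo_tool([
  [[0.0025, 0, 0], [0, 0, 0], -1],
  [[0, 0, 0], [0, 0, 0], 1],
  [[0, 0, 0], [0, 0, 0], 1],
  [[0, 0, 0.02], [0, 0, 0], 1],
  [[0, 0, 0.03], [0, 0, 0], 1],
  [[0, 0, 0.03], [0, 0, 0], 1],
  [[0, 0, 0.025], [0, 0, 0], 1],
  [[0, 0, 0], [0, 0, 0], 1],
])

```text
t: 45.42
ee_pos: [519.2, 50.8, 155.2]
orientation: [0.396, 3.11, 0.003]
ft_force: [1.7, 0.6, 0.9]
width: 54.8
grasp_force: 0.0
```

servo_tool([
  [[0.0025, -0.0195, 0], [0, 0, -5.6], 1],
  [[0.0025, -0.0195, 0], [0, 0, -5.6], 1],
  [[0.0025, -0.0195, 0], [0, 0, -5.6], 1],
  [[0.0025, -0.0195, 0], [0, 0, -5.6], 1],
  [[0.0025, -0.0195, 0], [0, 0, -5.6], 1],
  [[0.0025, -0.0195, 0], [0, 0, -5.6], 1],
  [[0.0025, -0.0195, 0], [0, 0, -5.6], 1],
  [[0.0025, -0.0195, 0], [0, 0, -5.6], 1],
])

```text
t: 46.08
ee_pos: [536.0, -106.3, 149.8]
orientation: [-1.56, -2.725, 0.0]
ft_force: [0.4, 0.1, 1.3]
width: 87.8
grasp_force: 0.0
```

servo_tool([
  [[0.002, -0.0195, 0], [0, 0, -5.6], 1],
  [[0.002, -0.0195, 0], [0, 0, -5.6], 1],
  [[0.002, -0.0195, 0], [0, 0, -5.6], 1],
  [[0.002, -0.0195, 0], [0, 0, -5.6], 1],
  [[0.002, -0.0195, 0], [0, 0, -5.6], 1],
  [[0.002, -0.0195, 0], [0, 0, -5.6], 1],
  [[0.002, -0.0195, 0], [0, 0, -5.6], 1],
  [[0.002, -0.0195, 0], [0, 0, -5.6], 1],
])

```text
t: 46.75
ee_pos: [552.1, -262.1, 149.6]
orientation: [-2.481, -1.925, 0.001]
ft_force: [0.7, 0.6, 0.2]
width: 87.7
grasp_force: 0.0
```

servo_tool([
  [[0.002, -0.0195, 0], [0, 0, -5.6], 1],
  [[0.002, -0.0195, 0], [0, 0, -5.6], 1],
  [[0.002, -0.0195, 0], [0, 0, -5.6], 1],
  [[0.002, -0.0195, 0], [0, 0, -5.6], 1],
  [[0, 0, 0], [0, 0, 0], 1],
  [[0, 0, 0], [0, 0, 0], 1],
  [[0, 0, 0], [0, 0, 0], 1],
  [[0, 0, 0], [0, 0, 0], 1],
])

```text
t: 47.42
ee_pos: [560.4, -338.4, 150.2]
orientation: [-2.803, -1.416, 0.001]
ft_force: [0.0, -1.0, 0.3]
width: 87.3
grasp_force: 0.0
```

```bash
python3 -c "
from h import *
wbox((558,-342),'b3')"
```

```text
t47.4 [ 560.4 -338.4  150.2] yaw(toolY-from-y) -126.4 tilt 0.1 q [-0.56  0.55  1.61  0.    0.99  0.07] F [ 0.  -1.   0.3] w 87.3 g 0.0
box px [328. 235.] 3301 [ 558.  -345.9] [ 557.4 -347.9] [57.  54.8] ang 53.6
cloud rect 2976 ((557.5919189453125, -346.2681579589844), (51.01031494140625, 50.85820007324219), 52.80655288696289) 12.645813780788185
```

servo_tool([
  [[-0.0015, -0.004, -0.02], [0, 0, -0.8], 1],
  [[-0.0013, -0.004, -0.025], [0, 0, 0], 1],
  [[0, 0, -0.025], [0, 0, 0], 1],
  [[0, 0, -0.025], [0, 0, 0], 1],
  [[0, 0, -0.022], [0, 0, 0], 1],
  [[0, 0, -0.018], [0, 0, 0], 1],
  [[0, 0, -0.009], [0, 0, 0], 1],
  [[0, 0, 0], [0, 0, 0], 1],
])

```text
t: 48.13
ee_pos: [556.8, -346.1, 4.6]
orientation: [-2.811, -1.395, 0.003]
ft_force: [-0.4, -0.1, 0.3]
width: 87.6
grasp_force: 0.0
```

servo_tool([
  [[0, 0, 0], [0, 0, 0], -1],
  [[0, 0, 0], [0, 0, 0], -1],
  [[0, 0, 0], [0, 0, 0], -1],
  [[0, 0, 0], [0, 0, 0], -1],
  [[0, 0, 0], [0, 0, 0], -1],
  [[0, 0, 0], [0, 0, 0], -1],
  [[0, 0, 0], [0, 0, 0], -1],
  [[0, 0, 0], [0, 0, 0], -1],
])

```text
t: 48.8
ee_pos: [558.3, -347.8, 7.3]
orientation: [2.815, 1.394, 0.0]
ft_force: [-1.5, 1.0, 4.7]
width: 50.3
grasp_force: 30.0
```

```bash
python3 -c "
from h import *
st()"
```

```text
t48.8 [ 558.3 -347.8    7.3] yaw(toolY-from-y) -127.3 tilt 0.0 q [-0.58  0.75  1.64 -0.    0.75  0.08] F [-1.5  1.   4.7] w 50.3 g 30.0
```

servo_tool([
  [[0, 0, 0.015], [0, 0, 0], -1],
  [[0, 0, 0.02], [0, 0, 0], -1],
  [[0, 0, 0.02], [0, 0, 0], -1],
  [[0, 0, 0.015], [0, 0, 0], -1],
  [[-0.0025, 0.018, 0], [0, 0, 1.2], -1],
  [[-0.0025, 0.018, 0], [0, 0, 1.2], -1],
  [[-0.0025, 0.018, 0], [0, 0, 1.2], -1],
  [[-0.0025, 0.018, 0], [0, 0, 1.2], -1],
])

```text
t: 49.47
ee_pos: [547.9, -275.0, 77.5]
orientation: [2.753, 1.512, 0.001]
ft_force: [0.3, 0.9, -0.3]
width: 50.5
grasp_force: 30.0
```

servo_tool([
  [[-0.0025, 0.018, 0], [0, 0, 1.2], -1],
  [[-0.0025, 0.018, 0], [0, 0, 1.2], -1],
  [[-0.0025, 0.018, 0], [0, 0, 1.2], -1],
  [[-0.0025, 0.018, 0], [0, 0, 1.2], -1],
  [[-0.0025, 0.018, 0], [0, 0, 1.2], -1],
  [[-0.0025, 0.018, 0], [0, 0, 1.2], -1],
  [[-0.0025, 0.018, 0], [0, 0, 1.2], -1],
  [[-0.0025, 0.018, 0], [0, 0, 1.2], -1],
])

```text
t: 50.13
ee_pos: [527.7, -130.2, 76.9]
orientation: [2.616, 1.739, 0.0]
ft_force: [0.3, -0.1, -0.3]
width: 50.2
grasp_force: 30.0
```

servo_tool([
  [[-0.0025, 0.018, 0], [0, 0, 1.2], -1],
  [[-0.0025, 0.018, 0], [0, 0, 1.2], -1],
  [[-0.0025, 0.018, 0], [0, 0, 1.2], -1],
  [[-0.0025, 0.018, 0], [0, 0, 1.2], -1],
  [[-0.0025, 0.018, 0], [0, 0, 1.2], -1],
  [[-0.0025, 0.018, 0], [0, 0, 1.2], -1],
  [[-0.0025, 0.018, 0], [0, 0, 1.2], -1],
  [[-0.0025, 0.018, 0], [0, 0, 1.2], -1],
])

```text
t: 50.8
ee_pos: [507.6, 13.7, 76.9]
orientation: [2.462, 1.952, 0.0]
ft_force: [0.4, -0.8, -0.1]
width: 49.5
grasp_force: 30.0
```

servo_tool([
  [[0, 0, 0], [0, 0, 0], -1],
  [[0, 0, 0], [0, 0, 0], -1],
  [[0, 0, 0], [0, 0, 0], -1],
  [[0, 0, 0], [0, 0, 0], -1],
  [[0, 0, 0], [0, 0, 0], -1],
  [[0, 0, 0], [0, 0, 0], -1],
  [[0, 0, 0], [0, 0, 0], -1],
  [[0, 0, 0], [0, 0, 0], -1],
])

```text
t: 51.47
ee_pos: [508.0, 12.0, 76.6]
orientation: [-2.464, -1.949, 0.0]
ft_force: [-0.2, -0.0, -0.4]
width: 50.1
grasp_force: 30.0
```

```bash
python3 -c "
from h import *
st(); im=grab('wrist'); save(im,'n3'); o=im['obs']; inhand('n3',o['ee_pos'],o['orientation'],82); cv2.imwrite('pics/n3c.png',cv2.resize(im['color'][150:430,200:480],(700,600)))"
```

```text
t51.5 [508.   12.   76.6] yaw(toolY-from-y) -103.3 tilt 0.0 q [0.   0.48 1.97 0.   0.68 0.23] F [-0.2 -0.  -0.4] w 50.1 g 30.0
hand 9631 [506.9  13.2] [51.5 62.4] 76.74081420898438 z 82.01939614768622 tool offs [ 1.  -1.3  0. ]
```

View pics/n3c.png

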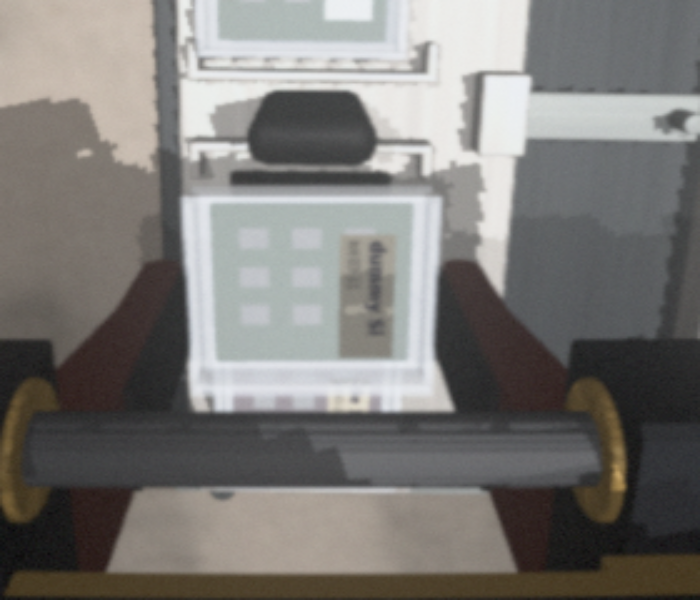

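The held box is centred on the nest's posts, both with midlines at about x=312, and the seat at (311,178) lines up. The bolt and stud are visible at (680,120).

servo_tool([
  [[0, -0.001, -0.005], [0, 0, -1.1], -1],
  [[0, 0, -0.01], [0, 0, 0], -1],
  [[0, 0, -0.01], [0, 0, 0], -1],
  [[0, 0, -0.01], [0, 0, 0], -1],
  [[0, 0, -0.005], [0, 0, 0], -1],
  [[0, 0, -0.002], [0, 0, 0], -1],
  [[0, 0, -0.001], [0, 0, 0], -1],
  [[0, 0, 0], [0, 0, 0], -1],
])

```text
t: 52.18
ee_pos: [507.3, 11.2, 33.2]
orientation: [-2.481, -1.926, 0.002]
ft_force: [-2.1, -2.1, -0.8]
width: 50.1
grasp_force: 30.0
```

servo_tool([
  [[0, 0, -0.001], [0, 0, 0], -1],
  [[0, 0, 0], [0, 0, 0], -1],
  [[0, 0, 0], [0, 0, 0], -1],
  [[0, 0, 0], [0, 0, 0], -1],
  [[0, 0, 0], [0, 0, 0], -1],
  [[0, 0, 0], [0, 0, 0], -1],
  [[0, 0, 0], [0, 0, 0], -1],
  [[0, 0, 0], [0, 0, 0], -1],
])

```text
t: 52.85
ee_pos: [507.7, 11.1, 32.6]
orientation: [-2.482, -1.926, 0.001]
ft_force: [-3.4, -4.1, 2.3]
width: 50.3
grasp_force: 30.0
```

```bash
python3 -c "
from h import *
st(); print(sensors.get_obs()['moment'])"
```

```text
t52.9 [507.7  11.1  32.6] yaw(toolY-from-y) -104.4 tilt 0.0 q [-0.    0.57  1.98 -0.    0.59  0.25] F [-3.4 -4.1  2.3] w 50.3 g 30.0
[-0.91338507  0.632495    0.09727973]
```

servo_tool([
  [[0, -0.0005, -0.0015], [0, 0, 0], -1],
  [[0, 0, -0.0015], [0, 0, 0], -1],
  [[0, 0, -0.001], [0, 0, 0], -1],
  [[0, 0, -0.001], [0, 0, 0], -1],
  [[0, 0, 0], [0, 0, 0], -1],
  [[0, 0, 0], [0, 0, 0], 0.5],
  [[0, 0, 0], [0, 0, 0], 0.5],
  [[0, 0, 0], [0, 0, 0], 0.5],
])

```text
t: 53.52
ee_pos: [508.6, 11.1, 27.8]
orientation: [2.482, 1.925, 0.002]
ft_force: [0.7, -0.8, 0.2]
width: 64.7
grasp_force: 0.0
```

servo_tool([
  [[0, 0, 0.01], [0, 0, 0], 0.5],
  [[0, 0, 0.014], [0, 0, 0], 0.5],
  [[0, 0.001, 0.014], [0, 0, 0], -1],
  [[0, 0, 0], [0, 0, 0], -1],
  [[0, 0, 0], [0, 0, 0], -1],
  [[0, 0, 0], [0, 0, 0], -1],
  [[0, 0, 0], [0, 0, 0], -1],
  [[0, 0, 0], [0, 0, 0], -1],
])

```text
t: 54.18
ee_pos: [507.5, 11.8, 65.0]
orientation: [-2.482, -1.925, 0.002]
ft_force: [-1.1, -0.1, 0.7]
width: 29.5
grasp_force: 0.0
```

servo_tool([
  [[0, 0, 0], [0, 0, 0], -1],
  [[0, 0, 0], [0, 0, 0], -1],
  [[0, 0, 0], [0, 0, 0], -1],
  [[0, 0, 0], [0, 0, 0], -1],
  [[0, 0, -0.009], [0, 0, 0], -1],
  [[0, 0, -0.008], [0, 0, 0], -1],
  [[0, 0, -0.005], [0, 0, 0], -1],
  [[0, 0, -0.004], [0, 0, 0], -1],
])

```text
t: 54.85
ee_pos: [507.4, 11.8, 38.5]
orientation: [-2.482, -1.925, 0.002]
ft_force: [0.9, 0.3, 0.0]
width: 0.6
grasp_force: 0.0
```

servo_tool([
  [[0, 0, -0.002], [0, 0, 0], -1],
  [[0, 0, -0.002], [0, 0, 0], -1],
  [[0, 0, -0.001], [0, 0, 0], -1],
  [[0, 0, -0.001], [0, 0, 0], -1],
  [[0, 0, -0.001], [0, 0, 0], -1],
  [[0, 0, 0], [0, 0, 0], -1],
  [[0, 0, 0], [0, 0, 0], -1],
  [[0, 0, 0], [0, 0, 0], -1],
])

```text
t: 55.52
ee_pos: [509.5, 11.5, 34.2]
orientation: [2.48, 1.925, 0.003]
ft_force: [-1.7, -2.7, 15.1]
width: 0.3
grasp_force: 7.5
```

```bash
python3 -c "
from h import *
st()"
```

```text
t55.5 [509.5  11.5  34.2] yaw(toolY-from-y) -104.4 tilt 0.2 q [-0.    0.56  1.98 -0.    0.59  0.25] F [-1.7 -2.7 15.1] w 0.3 g 7.5
```

servo_tool([
  [[0, 0, 0.01], [0, 0, 0], -1],
  [[0, 0, 0.02], [0, 0, 0], -1],
  [[-0.0035, -0.015, 0], [0, 0, 0], -1],
  [[-0.0035, -0.015, 0], [0, 0, 0], -1],
  [[-0.0035, -0.015, 0], [0, 0, 0], -1],
  [[-0.003, -0.012, 0], [0, 0, 0], -1],
  [[0, 0, -0.008], [0, 0, 0], -1],
  [[0, 0, -0.008], [0, 0, 0], -1],
])

```text
t: 56.18
ee_pos: [494.9, -45.6, 46.6]
orientation: [2.483, 1.923, 0.002]
ft_force: [0.5, 0.2, -1.2]
width: 0.5
grasp_force: 0.0
```

servo_tool([
  [[0, 0, -0.004], [0, 0, 0], -1],
  [[0, 0, -0.003], [0, 0, 0], -1],
  [[0, 0, -0.002], [0, 0, 0], -1],
  [[0, 0, -0.002], [0, 0, 0], -1],
  [[0, 0, -0.002], [0, 0, 0], -1],
  [[0, 0, -0.001], [0, 0, 0], -1],
  [[0, 0, 0], [0, 0, 0], -1],
  [[0, 0, 0], [0, 0, 0], -1],
])

```text
t: 56.85
ee_pos: [496.4, -45.1, 34.1]
orientation: [2.479, 1.925, 0.004]
ft_force: [-1.4, -1.5, 16.8]
width: 0.3
grasp_force: 8.6
```

```bash
python3 -c "
from h import *
st()"
```

```text
t56.9 [496.4 -45.1  34.1] yaw(toolY-from-y) -104.3 tilt 0.2 q [-0.11  0.55  2.01 -0.    0.58  0.14] F [-1.4 -1.5 16.8] w 0.3 g 8.6
```

servo_tool([
  [[0, 0, 0.01], [0, 0, 0], -1],
  [[0, 0, 0.03], [0, 0, 0], -1],
  [[0, 0, 0.035], [0, 0, 0], 1],
  [[0, 0, 0.035], [0, 0, 0], 1],
  [[0.002, 0.0075, 0], [0, 0, 7], 1],
  [[0.002, 0.0075, 0], [0, 0, 7], 1],
  [[0.002, 0.0075, 0], [0, 0, 7], 1],
  [[0.002, 0.0075, 0], [0, 0, 7], 1],
])

```text
t: 57.52
ee_pos: [502.7, -14.4, 143.1]
orientation: [1.934, 2.475, 0.001]
ft_force: [-0.2, -0.1, -0.1]
width: 37.1
grasp_force: 0.0
```

servo_tool([
  [[0.002, 0.0075, 0], [0, 0, 7], 1],
  [[0.002, 0.0075, 0], [0, 0, 7], 1],
  [[0.002, 0.0075, 0], [0, 0, 7], 1],
  [[0.002, 0.0075, 0], [0, 0, 7], 1],
  [[0.002, 0.0075, 0], [0, 0, 7], 1],
  [[0.002, 0.0075, 0], [0, 0, 7], 1],
  [[0.002, 0.0075, 0], [0, 0, 7], 1],
  [[0.002, 0.0075, 0], [0, 0, 7], 1],
])

```text
t: 58.18
ee_pos: [518.4, 45.7, 142.6]
orientation: [-0.546, -3.093, 0.0]
ft_force: [-0.0, 0.2, 0.5]
width: 87.2
grasp_force: 0.0
```

servo_tool([
  [[0.002, 0.005, 0], [0, 0, 6], 1],
  [[0, 0, 0], [0, 0, 0], 1],
  [[0, 0, 0], [0, 0, 0], 1],
  [[0, 0, 0], [0, 0, 0], 1],
  [[0, 0, 0], [0, 0, 0], 1],
  [[0, 0, 0], [0, 0, 0], 1],
  [[0, 0, 0], [0, 0, 0], 1],
  [[0, 0, 0], [0, 0, 0], 1],
])

```text
t: 58.85
ee_pos: [520.5, 49.6, 142.7]
orientation: [0.395, 3.117, -0.0]
ft_force: [0.1, 0.1, -0.1]
width: 87.4
grasp_force: 0.0
```

```bash
python3 -c "
from h import *
handle('h2')"
```

```text
t58.9 [520.5  49.6 142.7] yaw(toolY-from-y) -14.4 tilt 0.0 q [ 0.07  0.39  1.91 -0.    0.84 -1.25] F [ 0.1  0.1 -0.1] w 87.4 g 0.0
handle 562 ((524.5775756835938, 48.93509292602539), (11.080436706542969, 25.619779586791992), 75.42950439453125) sled x 6.4 y 0.1
nest 1 heights [np.float64(33.7), np.float64(34.0), np.float64(33.8), np.float64(34.1)]
nest 2 heights [np.float64(249.1), np.float64(245.6), np.float64(34.0), np.float64(34.1)]
nest 3 heights [np.float64(245.2), np.float64(33.9), np.float64(34.0), np.float64(34.1)]
nest 4 heights [np.float64(33.8), np.float64(33.8), np.float64(33.9), np.float64(34.0)]
```

View pics/h2.png

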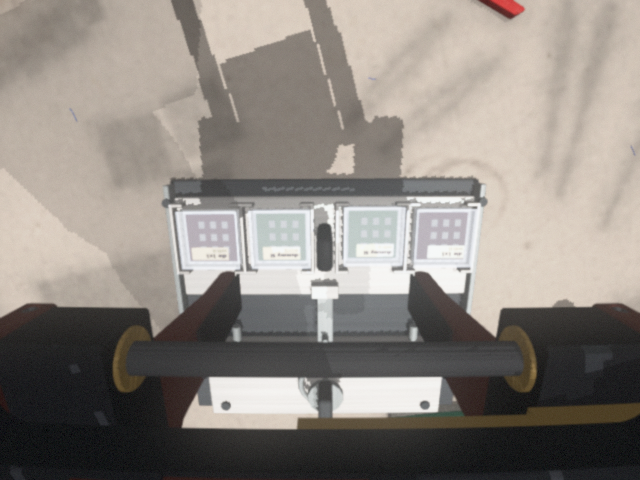

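All four boxes sit flat at about 34 mm, at pixels (208,240), (281,238), (374,236), (443,239). The handle is at (323,245) and the cam at (322,390). Now I grip the handle and push in.

servo_tool([
  [[0.0035, -0.0008, -0.02], [0, 0, 0], 1],
  [[0, 0, -0.025], [0, 0, 0], 1],
  [[0, 0, -0.025], [0, 0, 0], 1],
  [[0, 0, -0.018], [0, 0, 0], 1],
  [[0, 0, -0.0095], [0, 0, 0], -1],
  [[0, 0, 0], [0, 0, 0], -1],
  [[0, 0, 0], [0, 0, 0], -1],
  [[0, 0, 0], [0, 0, 0], -1],
])

```text
t: 59.57
ee_pos: [524.8, 49.1, 46.1]
orientation: [0.394, 3.115, 0.0]
ft_force: [-0.4, -0.4, 0.0]
width: 64.6
grasp_force: 0.0
```

servo_tool([
  [[0, 0, 0], [0, 0, 0], -1],
  [[0, 0, 0], [0, 0, 0], -1],
  [[0, 0, 0], [0, 0, 0], -1],
  [[0, 0, 0], [0, 0, 0], -1],
  [[0, 0, 0], [0, 0, 0], -1],
  [[0, 0, 0], [0, 0, 0], -1],
  [[0, 0, 0], [0, 0, 0], -1],
  [[0, 0, 0], [0, 0, 0], -1],
])

```text
t: 60.23
ee_pos: [523.9, 48.8, 45.1]
orientation: [-0.393, -3.117, 0.001]
ft_force: [1.0, -5.5, 3.4]
width: 11.8
grasp_force: 30.0
```

servo_tool([
  [[0, 0, 0], [0, 0, 0], -1],
  [[0, 0, 0], [0, 0, 0], -1],
  [[0.005, -0.0013, 0], [0, 0, 0], -1],
  [[0.006, -0.0015, 0], [0, 0, 0], -1],
  [[0.006, -0.0015, 0], [0, 0, 0], -1],
  [[0.006, -0.0015, 0], [0, 0, 0], -1],
  [[0.005, -0.0014, 0], [0, 0, 0], -1],
  [[0, 0, 0], [0, 0, 0], -1],
])

```text
t: 60.9
ee_pos: [553.7, 41.2, 45.2]
orientation: [0.394, 3.115, -0.0]
ft_force: [1.3, -5.3, 1.4]
width: 11.7
grasp_force: 30.0
```

```bash
python3 -c "
from h import *
st()"
```

```text
t60.9 [553.7  41.2  45.2] yaw(toolY-from-y) -14.4 tilt 0.1 q [ 0.05  0.59  1.88 -0.    0.67 -1.27] F [ 1.3 -5.3  1.4] w 11.7 g 30.0
```

servo_tool([
  [[0.002, -0.0005, 0], [0, 0, 0], -1],
  [[0.002, -0.0005, 0], [0, 0, 0], -1],
  [[0.002, -0.0005, 0], [0, 0, 0], -1],
  [[0, 0, 0], [0, 0, 0], -1],
  [[0, 0, 0], [0, 0, 0], -1],
  [[0, 0, 0], [0, 0, 0], -1],
  [[0, 0, 0], [0, 0, 0], -1],
  [[0, 0, 0], [0, 0, 0], -1],
])

```text
t: 61.57
ee_pos: [558.2, 40.1, 45.2]
orientation: [0.393, 3.117, -0.0]
ft_force: [-0.9, -4.2, 3.1]
width: 11.7
grasp_force: 30.0
```

```bash
python3 -c "
from h import *
st()"
```

```text
t61.6 [558.2  40.1  45.2] yaw(toolY-from-y) -14.4 tilt 0.0 q [ 0.05  0.59  1.87 -0.    0.68 -1.27] F [-0.9 -4.2  3.1] w 11.7 g 30.0
```

servo_tool([
  [[0.002, -0.0005, 0], [0, 0, 0], -1],
  [[0.001, -0.0002, 0], [0, 0, 0], -1],
  [[0, 0, 0], [0, 0, 0], -1],
  [[0, 0, 0], [0, 0, 0], -1],
  [[0, 0, 0], [0, 0, 0], -1],
  [[0, 0, 0], [0, 0, 0], -1],
  [[0, 0, 0], [0, 0, 0], -1],
  [[0, 0, 0], [0, 0, 0], -1],
])

```text
t: 62.23
ee_pos: [560.4, 39.5, 45.2]
orientation: [-0.393, -3.116, 0.0]
ft_force: [-4.2, -4.1, 5.0]
width: 11.4
grasp_force: 30.0
```

```bash
python3 -c "
from h import *
st()"
```

```text
t62.2 [560.4  39.5  45.2] yaw(toolY-from-y) -14.4 tilt 0.1 q [ 0.05  0.59  1.86 -0.    0.69 -1.27] F [-4.2 -4.1  5. ] w 11.4 g 30.0
```

servo_tool([
  [[0, 0, 0], [0, 0, 0], 1],
  [[0, 0, 0], [0, 0, 0], 1],
  [[0, 0, 0], [0, 0, 0], 1],
  [[0, 0, 0.015], [0, 0, 0], 1],
  [[0, 0, 0.02], [0, 0, 0], 1],
  [[0, 0, 0.03], [0, 0, 0], 1],
  [[0, 0, 0.035], [0, 0, 0], 1],
  [[0, 0, 0], [0, 0, 0], 1],
])

```text
t: 62.9
ee_pos: [565.1, 40.1, 151.0]
orientation: [0.392, 3.107, 0.003]
ft_force: [0.9, 0.6, 0.3]
width: 61.3
grasp_force: 0.0
```

```bash
python3 -c "
from h import *
handle('h3')
im=load('h3'); M=R.from_rotvec(sensors.get_obs()['orientation']).as_matrix(); P=cloud(im)-2.4*M[:,0]
m=(P[...,2]>70)&(P[...,2]<84)&(P[...,0]>625)&(P[...,0]<700)&(abs(P[...,1]-14)<40); print('cam',m.sum(),cv2.minAreaRect(P[m][:,:2].astype(np.float32)))"
```

```text
t62.9 [565.1  40.1 151. ] yaw(toolY-from-y) -14.4 tilt 0.6 q [ 0.05  0.43  1.82  0.    0.88 -1.27] F [0.9 0.6 0.3] w 61.3 g 0.0
handle 550 ((559.3021850585938, 39.995445251464844), (11.382433891296387, 25.406147003173828), 75.34564971923828) sled x 42.3 y 0.1
nest 1 heights [np.float64(33.9), np.float64(34.0), np.float64(33.9), np.float64(34.2)]
nest 2 heights [np.float64(264.8), np.float64(257.7), np.float64(34.7), np.float64(34.0)]
nest 3 heights [np.float64(255.0), np.float64(263.7), np.float64(33.9), np.float64(209.9)]
nest 4 heights [np.float64(33.8), np.float64(33.8), np.float64(34.1), np.float64(34.0)]
cam 113 ((664.1394653320312, 13.787309646606445), (10.918797492980957, 40.15998077392578), 75.07298278808594)
```

servo_tool([
  [[0.017, -0.0042, 0], [0, 0, 0], 1],
  [[0.017, -0.0042, 0], [0, 0, 0], 1],
  [[0.017, -0.0042, 0], [0, 0, 0], 1],
  [[0.017, -0.0042, 0], [0, 0, 0], 1],
  [[0.017, -0.0042, -0.01], [0, 0, 0], 1],
  [[0.016, -0.004, -0.01], [0, 0, 0], 1],
  [[0, 0, -0.01], [0, 0, 0], 1],
  [[0, 0, 0], [0, 0, 0], 1],
])

```text
t: 63.62
ee_pos: [660.1, 14.6, 111.5]
orientation: [-0.394, -3.112, 0.001]
ft_force: [-0.4, 0.8, -0.0]
width: 88.0
grasp_force: 0.0
```

servo_tool([
  [[0, 0, 0], [0, 0, 0], 1],
  [[0, 0, 0], [0, 0, 0], 1],
  [[0, 0, 0], [0, 0, 0], 1],
  [[0, 0, 0], [0, 0, 0], 1],
  [[0, 0, 0], [0, 0, 0], 1],
  [[0, 0, 0], [0, 0, 0], 1],
  [[0, 0, 0], [0, 0, 0], 1],
  [[0, 0, 0], [0, 0, 0], 1],
])

```text
t: 64.28
ee_pos: [662.1, 14.6, 115.4]
orientation: [0.394, 3.117, 0.0]
ft_force: [-0.3, -0.1, 0.1]
width: 88.0
grasp_force: 0.0
```

```bash
python3 -c "
from h import *
st()"
```

```text
t64.3 [662.1  14.6 115.4] yaw(toolY-from-y) -14.4 tilt 0.0 q [ 0.    0.6   1.61  0.    0.93 -1.32] F [-0.3 -0.1  0.1] w 88.0 g 0.0
```

servo_tool([
  [[0, -0.0008, -0.015], [0, 0, 0], 1],
  [[0, 0, -0.015], [0, 0, 0], 1],
  [[0, 0, -0.015], [0, 0, 0], 1],
  [[0, 0, -0.01], [0, 0, 0], 1],
  [[0, 0, -0.005], [0, 0, 0], -1],
  [[0, 0, 0], [0, 0, 0], -1],
  [[0, 0, 0], [0, 0, 0], -1],
  [[0, 0, 0], [0, 0, 0], -1],
])

```text
t: 64.95
ee_pos: [662.6, 13.8, 55.8]
orientation: [0.393, 3.116, 0.0]
ft_force: [0.4, 0.5, 0.2]
width: 64.7
grasp_force: 0.0
```

servo_tool([
  [[0, 0, 0], [0, 0, 0], -1],
  [[0, 0, 0], [0, 0, 0], -1],
  [[0, 0, 0], [0, 0, 0], -1],
  [[0, 0, 0], [0, 0, 0], -1],
  [[0, 0, 0], [0, 0, 0], -1],
  [[0, 0, 0], [0, 0, 0], -1],
  [[0, 0, 0], [0, 0, 0], -1],
  [[0, 0, 0], [0, 0, 0], -1],
])

```text
t: 65.62
ee_pos: [662.0, 13.8, 55.1]
orientation: [-0.394, -3.117, -0.0]
ft_force: [0.3, 0.9, 0.4]
width: 12.3
grasp_force: 30.1
```

servo_tool([
  [[0, 0, 0], [0, 0, 0], -1],
  [[0, 0, 0], [0, 0, 0], -1],
  [[0, 0, 0], [0, 0, -5], -1],
  [[0, 0, 0], [0, 0, -5], -1],
  [[0, 0, 0], [0, 0, -5], -1],
  [[0, 0, 0], [0, 0, -5], -1],
  [[0, 0, 0], [0, 0, -5], -1],
  [[0, 0, 0], [0, 0, -5], -1],
])

```text
t: 66.28
ee_pos: [662.2, 14.1, 55.2]
orientation: [1.193, 2.906, 0.001]
ft_force: [1.2, 1.4, 0.4]
width: 11.6
grasp_force: 30.0
```

servo_tool([
  [[0, 0, 0], [0, 0, -5], -1],
  [[0, 0, 0], [0, 0, -5], -1],
  [[0, 0, 0], [0, 0, -5], -1],
  [[0, 0, 0], [0, 0, -5], -1],
  [[0, 0, 0], [0, 0, -5], -1],
  [[0, 0, 0], [0, 0, -5], -1],
  [[0, 0, 0], [0, 0, -5], -1],
  [[0, 0, 0], [0, 0, -5], -1],
])

```text
t: 66.95
ee_pos: [662.5, 14.2, 55.2]
orientation: [2.115, 2.323, 0.002]
ft_force: [1.8, 2.6, -1.5]
width: 12.0
grasp_force: 30.0
```

```bash
python3 -c "
from h import *
st(); print(sensors.get_obs()['moment'])"
```

```text
t67.0 [662.5  14.2  55.2] yaw(toolY-from-y) -84.6 tilt 0.1 q [ 0.    0.68  1.63  0.    0.83 -0.09] F [ 1.8  2.6 -1.5] w 12.0 g 30.0
[ 0.26187445 -0.22219505 -0.01200343]
```

servo_tool([
  [[0, 0, 0], [0, 0, -5], -1],
  [[0, 0, 0], [0, 0, -5], -1],
  [[0, 0, 0], [0, 0, -5], -1],
  [[0, 0, 0], [0, 0, -5], -1],
  [[0, 0, 0], [0, 0, -5], -1],
  [[0, 0, 0], [0, 0, -5], -1],
  [[0, 0, 0], [0, 0, -5], -1],
  [[0, 0, 0], [0, 0, -5], -1],
])

```text
t: 67.62
ee_pos: [662.8, 14.1, 55.2]
orientation: [2.781, 1.46, 0.002]
ft_force: [2.9, 0.6, -2.2]
width: 11.9
grasp_force: 30.0
```

servo_tool([
  [[0, 0, 0], [0, 0, -5], -1],
  [[0, 0, 0], [0, 0, -5], -1],
  [[0, 0, 0], [0, 0, -5], -1],
  [[0, 0, 0], [0, 0, -5], -1],
  [[0, 0, 0], [0, 0, -5], -1],
  [[0, 0, 0], [0, 0, -5], -1],
  [[0, 0, 0], [0, 0, -5], -1],
  [[0, 0, 0], [0, 0, -5], -1],
])

```text
t: 68.28
ee_pos: [663.0, 13.7, 55.2]
orientation: [3.113, 0.42, 0.003]
ft_force: [2.5, -0.3, -3.9]
width: 11.9
grasp_force: 30.0
```

servo_tool([
  [[0, 0, 0], [0, 0, -5], -1],
  [[0, 0, 0], [0, 0, -5], -1],
  [[0, 0, 0], [0, 0, -5], -1],
  [[0, 0, 0], [0, 0, -5], -1],
  [[0, 0, 0], [0, 0, -5], -1],
  [[0, 0, 0], [0, 0, -5], -1],
  [[0, 0, 0], [0, 0, -5], -1],
  [[0, 0, 0], [0, 0, 0], -1],
])

```text
t: 68.95
ee_pos: [662.7, 13.7, 55.2]
orientation: [3.096, -0.531, 0.002]
ft_force: [2.6, -1.7, -1.6]
width: 13.2
grasp_force: 31.0
```

```bash
python3 -c "
from h import *
st(); print(sensors.get_obs()['moment'])"
```

```text
t69.0 [662.7  13.7  55.2] yaw(toolY-from-y) 160.5 tilt 0.1 q [ 0.    0.68  1.63 -0.    0.83  1.91] F [ 2.6 -1.7 -1.6] w 13.2 g 31.0
[-0.15108713 -0.23751845  0.67247091]
```

servo_tool([
  [[0, 0, 0], [0, 0, 5], 1],
  [[0, 0, 0], [0, 0, 0], 1],
  [[0, 0, 0], [0, 0, 0], 1],
  [[0, 0, 0.015], [0, 0, 0], 1],
  [[0, 0, 0.03], [0, 0, 0], 1],
  [[0, 0, 0.035], [0, 0, 0], 1],
  [[-0.02, 0, 0.035], [0, 0, 0], 1],
  [[-0.03, 0, 0.035], [0, 0, 0], 1],
])

```text
t: 69.62
ee_pos: [616.2, 13.8, 204.9]
orientation: [-3.116, 0.395, -0.005]
ft_force: [0.2, -0.1, 1.0]
width: 62.6
grasp_force: 0.0
```

servo_tool([
  [[-0.03, 0, 0.03], [0, 0, 0], 1],
  [[-0.03, 0, 0.03], [0, 0, 0], 1],
  [[-0.03, 0, 0.03], [0, 0, 0], 1],
  [[-0.02, 0, 0], [0, 0, 0], 1],
  [[0, 0, 0], [0, 0, 0], 1],
  [[0, 0, 0], [0, 0, 0], 1],
  [[0, 0, 0], [0, 0, 0], 1],
  [[0, 0, 0], [0, 0, 0], 1],
])

```text
t: 70.28
ee_pos: [507.2, 13.8, 289.7]
orientation: [3.117, -0.394, -0.001]
ft_force: [0.0, 0.5, -0.3]
width: 87.9
grasp_force: 0.0
```

```bash
python3 -c "
from h import *
handle('fin')
im=load('fin'); M=R.from_rotvec(sensors.get_obs()['orientation']).as_matrix(); P=cloud(im)-2.4*M[:,0]
m=(P[...,2]>70)&(P[...,2]<84)&(P[...,0]>625)&(P[...,0]<700)&(abs(P[...,1]-14)<40); print('cam',m.sum(),cv2.minAreaRect(P[m][:,:2].astype(np.float32)))"
```

```text
t70.3 [507.2  13.8 289.7] yaw(toolY-from-y) 165.6 tilt 0.0 q [0.   0.17 1.82 0.   1.15 1.83] F [ 0.   0.5 -0.3] w 87.9 g 0.0
handle 267 ((559.9036865234375, 39.725990295410156), (12.048208236694336, 24.99819564819336), 75.73411560058594) sled x 43.0 y -0.0
nest 1 heights [np.float64(33.8), np.float64(34.0), np.float64(33.4), np.float64(34.1)]
nest 2 heights [np.float64(392.2), np.float64(33.8), np.float64(34.0), np.float64(34.0)]
nest 3 heights [np.float64(386.0), np.float64(386.1), np.float64(34.0), np.float64(33.9)]
nest 4 heights [np.float64(377.7), np.float64(387.7), np.float64(33.9), np.float64(34.0)]
cam 491 ((659.8821411132812, 14.853790283203125), (12.276663780212402, 39.52922821044922), 76.11951446533203)
```

View pics/fin.png

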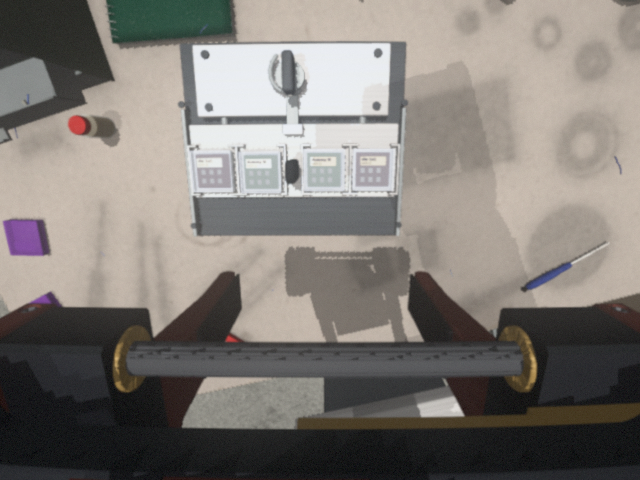

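The handle-to-cam distance is 103.0 mm, the same as when found locked and 5 mm shorter than before locking, so the sled is drawn in tight. The four boxes sit flat at about (213,170), (261,170), (324,170), (372,170), the cam bar at (288,72) lies along the station axis, and vial 1 stands at (80,125). One last check of the other bystanders, then I hand in.

```bash
python3 -c "
from h import *
im=grab('top'); a=load('top0')['color'].astype(int); b=im['color'].astype(int)
for n,(x,y) in dict(vial1=(226,231),vial2=(440,197),weight=(417,170)).items(): print(n,abs(a-b)[y-10:y+11,x-10:x+11].mean().round(1))
from workcell import close_job; print(close_job())"
```

```text
vial1 0.6
vial2 1.1
weight 2.3
the job is handed in; nothing more can be done
None
```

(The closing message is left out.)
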